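# Weigh the layers of a stacking tin and build it up in its rack

### The arm

A 6-joint arm with a two-finger parallel gripper is mounted at the origin on a cart in front of the work surface, level with it; the furniture and walls round the work are solid. World frame = base frame: x ahead of the robot, y to its left, z up, the work surface at z = 0. Lengths are in m, angles in rad, forces in N, time in s.
With the tool pointing down it reaches from about 0.375 to 0.9 m from the base axis. Payload 3.1 kg.
Tool frame: the origin (TCP) lies at the very end of the fingers, on their centre line; the grasp point (between the pads) lies 19 mm behind it; z points along the fingers, y is the line along which they close (so a half turn about z gives the same grasp; the last joint's range is limited). The gripper opens to 87 mm and grips with 3 to 60 N. Pads are 19 mm wide; open, the fingers measure 117 mm over their backs; the gripper's body (75 mm by 190 mm) begins 51 mm behind the grasp point.
Start: joints at [-1.393, 0.527, 1.433, -0, 1.181, -0.178], TCP at [0.218, -0.586, 0.223] pointing down, gripper open.
Joint ranges: [-3.08, 3.08], [-0.75, 2.2], [0.22, 2.44], [-1.43, 4.57], [0, 2.65], [-2.85, 2.85]. Speed limits (rad/s): [2.79, 2.79, 3.14, 3.14, 3.14, 3.14].

### API

Orientations are given as a unit quaternion [x, y, z, w].
In Python, from rig import status, viewer, robot gives the robot as it stands.
- The arm moves only by the tool arm_command, never from a script. Its arguments are lists of equal length, an entry for each row: "delta_rot": the turn, a rotation vector about the tool's x, y, z in degrees, a list of three; "delta_pos": the shift along the tool's x, y, z in m, a list of three; "gripper": the closure, from -1 (fully open) to 1 (shut). In form: {"delta_rot": [[rx, ry, rz], ...], "delta_pos": [[dx, dy, dz], ...], "gripper": [gripper, ...]}. A call has 1 to 12 rows; each row is the pose to reach, as a shift and turn from the pose commanded when the call began, along the tool's axes at that moment; what a row does not reach only later rows make up. A row lasts 1/12 s, in which the tool goes at most 41.7 mm and 7.16 degrees, less where a joint would pass 70% of its speed; a pose out of reach is approached as far as the arm can. A call with a gripper value outside its range is refused whole. The fingers move at their own pace and stop on an object; "grip_force" is the grip in N (left out, the last holds). Time passes only in rows, so rows that repeat a pose let the fingers close. It gives the time, the measured TCP pose, the force, the opening and the grip force at its end, in the units of the state.
- status.get_obs(): the state, without advancing time (a new reading comes with each control period).
- viewer.camera(name): name is "scene" or "side" or "wrist"; returns a dict with "pixels" (420x560x3 uint8, blue, green, red), "fx", "fy", "cx", "cy" (pixels), "pose" (4x4, takes a point from camera to world coordinates); the wrist camera has in their place "mount" (4x4, takes a point from camera to tool coordinates, whose origin is the TCP and whose axes are the flange's). Camera axes: x right, y down, z forward; pixel columns grow to the right and rows downward; lengths in m; the calibration is good to about 2 mm. A picture is of the moment at which its call begins: read the wrist's pose just before it. There is no depth.
- robot.hand_in(): hands the job in; it is judged then, once.
The state is a dict: "time": time; "q": joint angles; "joint_velocities": joint speeds; "joint_torque": joint torques, N m; "position": TCP position; "tool_rot": TCP orientation; "ft_force": force on the tool from outside, world axes, zero at the start; "moment": the same for the moment, N m; "grip_width": finger opening in m; "grip_force": force on a finger pad.
Only numpy, scipy, OpenCV 4.12 (cv2) and the standard library are available. Lean on these libraries where they do the work, as an engineer would, in place of code of your own. Each camera call takes 0.05 s, during which the arm holds its last target. There are 200 camera calls.

### The job

Weigh and build up the round stacking tin, one layer at a time: set a layer centred on the small steel scale pan so that no edge overhangs, let go so that it stands there by itself for two seconds, then move it into the rack between the brass posts before fetching the next. Go from the bottom up: the dark base tin, then the trays in the order blue, yellow, red (one or two may be missing), and the wooden lid on top, every layer level and squarely on the one below. The scale ends empty; leave the other things on the counter where they are.

Things in the scene. Friction and masses are not known exactly. Their poses are not given: they have to be found in the camera images.
- base_tin: dark grey steel round base tin of the stack (closed, solid), 66 mm across, 38 mm tall, 0.22 kg; origin at the centre of its underside, z up
- tray_blue: blue round flat tray of the stacking tin (closed, solid), 66 mm across, 20 mm tall, 0.12 kg; origin at the centre of its underside, z up. May be absent
- tray_yellow: yellow round flat tray of the stacking tin (closed, solid), 66 mm across, 20 mm tall, 0.12 kg; origin at the centre of its underside, z up. May be absent
- tray_red: red round flat tray of the stacking tin (closed, solid), 66 mm across, 20 mm tall, 0.12 kg; origin at the centre of its underside, z up. May be absent
- lid: pale wooden round lid, 66 mm across, its disc 14 mm thick with a dark knob 22 mm across on top, 32 mm tall in all, 0.09 kg; origin at the centre of its underside, z up. It can be gripped by the disc's rim or the knob
- pan (a point): centre of the top of the kitchen scale's round steel pan. The pan is 84 mm across and rigid, its top 30 mm above the counter. It stands 8 mm above a fixed white housing of 170 x 136 mm; the housing's centre lies 20 mm from the pan's centre along this point's -x (towards the dark display); y is along the 136 mm side
- rack_floor (a point): centre of the floor of the stacking rack, 6 mm above the counter. The rack is fixed: a dark round foot 108 mm across with four upright brass posts 8 mm thick, rising to 92 mm above the counter, at +-28.3 mm along this point's x and y. They leave a round pocket 72 mm across; the fingers can pass between the posts along this point's x or y axis
- salt_shaker: bystander, to be left alone: clear salt shaker with a grey domed top, 44 mm across, 90 mm tall; origin at the centre of its underside
- brew_pod_0: bystander, to be left alone: white brew pod, 51 mm across, 43 mm tall; origin at the centre of its underside
- brew_pod_1: bystander, to be left alone: white brew pod, 51 mm across, 43 mm tall; origin at the centre of its underside
- creamer_0: bystander, to be left alone: small white creamer tub with a pale lid, 41 mm across, 27 mm tall; origin at the centre of its underside

How it is judged:
On the way, in this order (a step that is already met when the one before it is completed fails the run):
1. the base tin stands by itself on the scale pan, level and with no edge overhanging (horizontal distance between base_tin and pan below 0.009 m and z of base_tin in the frame of pan between -0.004 and 0.004 m and angle between base_tin's own z axis and vertical below 0.08 rad and linear speed of base_tin below 0.03 m/s and contact force between the fingers and base_tin below 0.1 N), for 1.5 s.
2. the base tin lies level between the rack's posts, on the layer below, and is let go (horizontal distance between base_tin and rack_floor below 0.008 m and angle between base_tin's own z axis and vertical below 0.08 rad and linear speed of base_tin below 0.03 m/s and contact force between the fingers and base_tin below 0.1 N and z of base_tin in the frame of rack_floor between -0.004 and 0.004 m), for 0.2 s.
3. the blue tray stands by itself on the scale pan, level and with no edge overhanging (horizontal distance between tray_blue and pan below 0.009 m and z of tray_blue in the frame of pan between -0.004 and 0.004 m and angle between tray_blue's own z axis and vertical below 0.08 rad and linear speed of tray_blue below 0.03 m/s and contact force between the fingers and tray_blue below 0.1 N), for 1.5 s.
4. the blue tray lies level between the rack's posts, on the layer below, and is let go (horizontal distance between tray_blue and rack_floor below 0.008 m and angle between tray_blue's own z axis and vertical below 0.08 rad and linear speed of tray_blue below 0.03 m/s and contact force between the fingers and tray_blue below 0.1 N and z of tray_blue in the frame of base_tin between 0.034 and 0.042 m), for 0.2 s.
5. the yellow tray stands by itself on the scale pan, level and with no edge overhanging (horizontal distance between tray_yellow and pan below 0.009 m and z of tray_yellow in the frame of pan between -0.004 and 0.004 m and angle between tray_yellow's own z axis and vertical below 0.08 rad and linear speed of tray_yellow below 0.03 m/s and contact force between the fingers and tray_yellow below 0.1 N), for 1.5 s.
6. the yellow tray lies level between the rack's posts, on the layer below, and is let go (horizontal distance between tray_yellow and rack_floor below 0.008 m and angle between tray_yellow's own z axis and vertical below 0.08 rad and linear speed of tray_yellow below 0.03 m/s and contact force between the fingers and tray_yellow below 0.1 N and z of tray_yellow in the frame of base_tin between 0.034 and 0.062 m and z of tray_yellow in the frame of tray_blue between 0.016 and 0.024 m), for 0.2 s.
7. the red tray stands by itself on the scale pan, level and with no edge overhanging (horizontal distance between tray_red and pan below 0.009 m and z of tray_red in the frame of pan between -0.004 and 0.004 m and angle between tray_red's own z axis and vertical below 0.08 rad and linear speed of tray_red below 0.03 m/s and contact force between the fingers and tray_red below 0.1 N), for 1.5 s.
8. the red tray lies level between the rack's posts, on the layer below, and is let go (horizontal distance between tray_red and rack_floor below 0.008 m and angle between tray_red's own z axis and vertical below 0.08 rad and linear speed of tray_red below 0.03 m/s and contact force between the fingers and tray_red below 0.1 N and z of tray_red in the frame of base_tin between 0.034 and 0.082 m and z of tray_red in the frame of tray_blue between 0.016 and 0.044 m and z of tray_red in the frame of tray_yellow between 0.016 and 0.024 m), for 0.2 s.
9. the lid stands by itself on the scale pan, level and with no edge overhanging (horizontal distance between lid and pan below 0.009 m and z of lid in the frame of pan between -0.004 and 0.004 m and angle between lid's own z axis and vertical below 0.08 rad and linear speed of lid below 0.03 m/s and contact force between the fingers and lid below 0.1 N), for 1.5 s.
10. the lid lies level between the rack's posts, on the layer below, and is let go (horizontal distance between lid and rack_floor below 0.008 m and angle between lid's own z axis and vertical below 0.08 rad and linear speed of lid below 0.03 m/s and contact force between the fingers and lid below 0.1 N and z of lid in the frame of base_tin between 0.054 and 0.102 m and z of lid in the frame of tray_blue between 0.016 and 0.064 m and z of lid in the frame of tray_yellow between 0.016 and 0.044 m and z of lid in the frame of tray_red between 0.016 and 0.024 m), for 0.2 s.
At the end, for the whole second after the job is handed in: every layer that is present lies in the rack in the order base tin, blue, yellow, red, lid, each resting on the one below, within 8 mm of the rack's axis, tilted less than 0.08 rad, at rest and released (all of step 2 and all of step 4 and all of step 6 and all of step 8 and all of step 10); the robot touches nothing.
It fails at once if the salt_shaker is moved by more than 40 mm (distance of salt_shaker from where it was at the start of the episode above 0.04 m).
It fails at once if the brew_pod_0 is moved by more than 40 mm (distance of brew_pod_0 from where it was at the start of the episode above 0.04 m).
It fails at once if the brew_pod_1 is moved by more than 40 mm (distance of brew_pod_1 from where it was at the start of the episode above 0.04 m).
It fails at once if the creamer_0 is moved by more than 40 mm (distance of creamer_0 from where it was at the start of the episode above 0.04 m).
Of tray_blue, tray_yellow, tray_red only 1 to 3 are there at a start; the rules pass over those that are not, and their reading is None.
At some moment in a run one of base_tin, tray_blue, tray_yellow, tray_red may be knocked a few centimetres aside while the robot is not near it.
It also fails if it takes over 210 s, if anything falls off the work surface, if the arm or the gripper's body presses on something with over 40 N, if the wrist force passes 120 N, or if a joint passes its speed limit or range.

## Working session

There is one attempt and no reset: what is moved stays moved. The work goes in short steps, Python scripts to look and compute and a tool call to move; the robot and the scene stay as the last step left them, time stands still between calls to the robot, and variables do not carry over. Pictures are saved under pics/ and viewed, at most 14 in all, crops included, and the job is handed in when it is done.

Besides the shell and the picture viewer there is one more tool, called as name(argument=value, ...) on one line, values as JSON. arm_command: Moves the arm, as the interface text tells. Its arguments: {"type":"object","properties":{"delta_rot":{"type":"array","items":{"type":"array","items":{"type":"number"}}},"delta_pos":{"type":"array","items":{"type":"array","items":{"type":"number"}}},"gripper":{"type":"array","items":{"type":"number"}},"grip_force":{"type":"number"}},"required":["delta_rot","delta_pos","gripper"]}

```bash
ls; mkdir -p pics
python3 - <<'E'
from rig import status, viewer
import cv2,numpy as np
o=status.get_obs(); print({k:np.round(v,3) for k,v in o.items()})
for n in ("scene","side"):
    c=viewer.camera(n); cv2.imwrite(f"pics/{n}0.png",c["pixels"]); print(n,c["fx"],c["fy"],c["cx"],c["cy"],np.round(c["pose"],4).tolist())
c=viewer.camera("wrist");cv2.imwrite("pics/w0.png",c["pixels"]);print(c["fx"],np.round(c["mount"],4).tolist())
E
```

```text
pics
{'time': np.float64(0.0), 'q': array([-1.394,  0.528,  1.434, -0.   ,  1.181, -0.179]), 'joint_velocities': array([-0.   , -0.   ,  0.   , -0.001, -0.   , -0.002]), 'joint_torque': array([-2.0000e-03, -4.4005e+01, -1.7660e+01,  6.3000e-02,  5.8000e-02,
       -0.0000e+00]), 'position': array([ 0.218, -0.585,  0.222]), 'tool_rot': array([ 0.984,  0.177, -0.   , -0.001]), 'ft_force': array([-0.923,  0.242, -0.216]), 'moment': array([ 0.026,  0.004, -0.047]), 'grip_force': np.float64(0.0), 'grip_width': np.float64(0.087)}
scene 424.61091832318067 424.61091832318067 284.79037990924047 208.77302251985392 [[0.536, -0.3649, 0.7613, -0.5121], [-0.8439, -0.2049, 0.4959, -0.7096], [-0.0249, -0.9082, -0.4178, 0.6473], [0.0, 0.0, 0.0, 1.0]]
side 387.37284071087726 387.37284071087726 281.57977606677053 219.90983868130354 [[-0.8467, -0.219, 0.485, -0.0156], [-0.532, 0.3694, -0.7619, 0.8397], [-0.0122, -0.9031, -0.4293, 0.5484], [0.0, 0.0, 0.0, 1.0]]
328.4983775613098 [[0.0001, -0.956, -0.2935, 0.0805], [1.0, -0.0002, 0.0008, -0.001], [-0.0008, -0.2935, 0.956, -0.162], [0.0, 0.0, 0.0, 1.0]]
```

View pics/scene0.png

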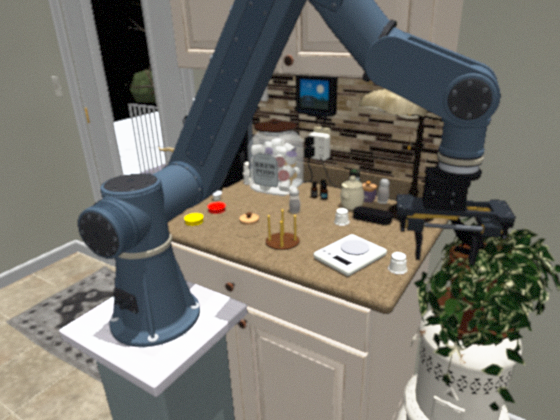

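View pics/side0.png

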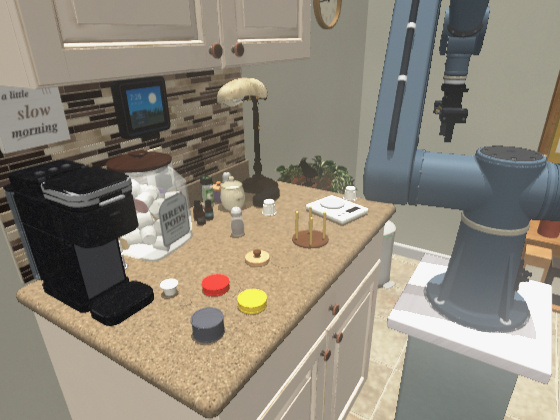

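Scene: pan (354,246), rack (282,237), lid (249,217), yellow (194,218), red (216,207). Side: base tin (208,325), yellow (252,301), red (216,285), lid (257,258), rack (310,238), pan (332,203). No blue tray visible.

```bash
cat > h.py <<'E'
from rig import status, viewer
import cv2,numpy as np,sys
from scipy.spatial.transform import Rotation as R
def cam(n):
    o=status.get_obs(); c=viewer.camera(n)
    if n=="wrist":
        T=np.eye(4);T[:3,:3]=R.from_quat(o["tool_rot"]).as_matrix();T[:3,3]=o["position"];c["pose"]=T@c["mount"]
    return c
def ray(c,u,v,z):
    d=c["pose"][:3,:3]@[(u-c["cx"])/c["fx"],(v-c["cy"])/c["fy"],1]; p=c["pose"][:3,3]
    return p+d*(z-p[2])/d[2]
def proj(c,P):
    q=np.linalg.inv(c["pose"])@np.append(P,1); return [c["fx"]*q[0]/q[2]+c["cx"],c["fy"]*q[1]/q[2]+c["cy"]]
def go(xyz,yaw=None):
    "tool-axis shift and turn to world xyz; yaw = heading of tool y (closing) axis, mod pi"
    o=status.get_obs(); Rt=R.from_quat(o["tool_rot"]).as_matrix()
    y=np.degrees(np.arctan2(Rt[1,1],Rt[0,1])); out=np.round(Rt.T@(np.array(xyz)-o["position"]),4)
    dr=0 if yaw is None else (-(yaw-y)+90)%180-90
    print("to",np.round(xyz,4),"dpos",out.tolist(),"dyaw_tool",round(dr,2),"now",np.round(y,1),np.round(o["position"],4),"q",np.round(o["q"],2),"t",round(float(o["time"]),2))
def status_():
    o=status.get_obs(); print({k:np.round(o[k],4).tolist() for k in("time","position","ft_force","grip_width","grip_force","q")})
E
python3 - <<'E'
from h import *
P={"side":dict(base=(208,316,.038),yellow=(252,298,.02),red=(216,282,.02),lid=(257,258,.01),rack=(310,240,.006),pan=(332,203,.03),salt=(237,235,.0),pod0=(269,214,0),pod1=(350,199,0),cream=(169,294,0)),
"scene":dict(yellow=(194,217,.02),red=(216,206,.02),lid=(249,218,.01),rack=(282,241,.006),pan=(354,246,.03),pod0=(341,224,0),pod1=(398,270,0),salt=(295,210,0),cream=(217,200,0))}
for n in P:
    c=cam(n)
    for k,(u,v,z) in P[n].items(): print(n,k,np.round(ray(c,u,v,z),3), round(float(np.hypot(*ray(c,u,v,z)[:2])),3))
E
python3 - <<'E'
import cv2
a=cv2.imread('pics/w0.png');b=cv2.imread('pics/side0.png')[180:350,140:390]
b=cv2.resize(b,(800,544),interpolation=3);cv2.imwrite('pics/sidec.png',b)
E
```

```text
side base [0.448 0.393 0.038] 0.596
side yellow [0.422 0.28  0.02 ] 0.506
side red [0.532 0.274 0.02 ] 0.599
side lid [0.523 0.12  0.01 ] 0.536
side rack [ 0.452 -0.049  0.006] 0.455
side pan [ 0.493 -0.282  0.03 ] 0.569
side salt [0.664 0.027 0.   ] 0.665
side pod0 [ 0.666 -0.152  0.   ] 0.683
side pod1 [ 0.482 -0.415  0.   ] 0.636
side cream [0.616 0.348 0.   ] 0.707
scene yellow [0.421 0.271 0.02 ] 0.501
scene red [0.529 0.266 0.02 ] 0.592
scene lid [0.524 0.114 0.01 ] 0.537
scene rack [ 0.45  -0.069  0.006] 0.455
scene pan [ 0.493 -0.291  0.03 ] 0.572
scene pod0 [ 0.657 -0.172 -0.   ] 0.679
scene pod1 [ 0.48  -0.428  0.   ] 0.644
scene salt [0.677 0.021 0.   ] 0.677
scene cream [0.608 0.331 0.   ] 0.692
```

View pics/sidec.png

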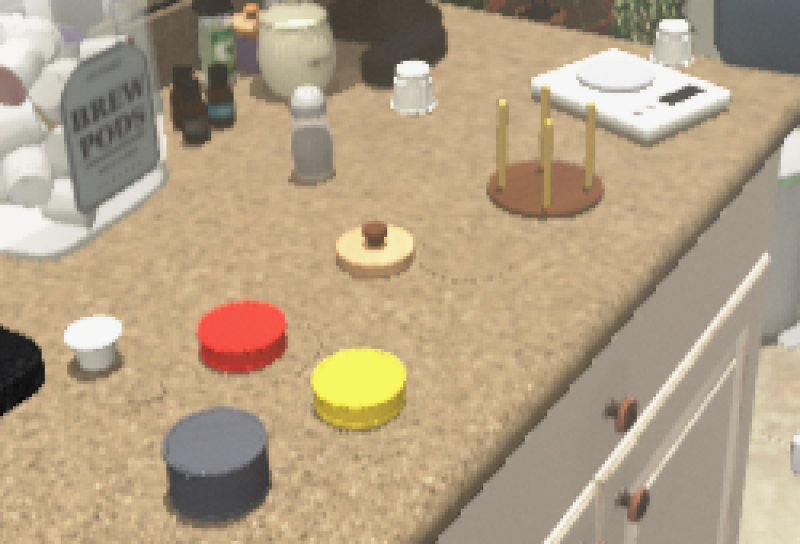

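Crop confirms: rack foot centre (545,187), pan (612,68), four posts, no blue tray. Now look at the pan from above.

```bash
python3 -c "
from h import *
go([.49,-.285,.2],-90)"
```

```text
to [ 0.49  -0.285  0.2  ] dpos [0.36, -0.1868, 0.0223] dyaw_tool 20.39 now -69.6 [ 0.2177 -0.5855  0.2221] q [-1.39  0.53  1.43  0.    1.18 -0.18] t 0.25
```

arm_command(delta_rot=[[0,0,20.4],[0,0,20.4],[0,0,20.4],[0,0,20.4],[0,0,20.4],[0,0,20.4],[0,0,20.4],[0,0,20.4],[0,0,20.4],[0,0,20.4],[0,0,20.4],[0,0,20.4]], delta_pos=[[0.36,-0.187,0.022],[0.36,-0.187,0.022],[0.36,-0.187,0.022],[0.36,-0.187,0.022],[0.36,-0.187,0.022],[0.36,-0.187,0.022],[0.36,-0.187,0.022],[0.36,-0.187,0.022],[0.36,-0.187,0.022],[0.36,-0.187,0.022],[0.36,-0.187,0.022],[0.36,-0.187,0.022]], gripper=[-1,-1,-1,-1,-1,-1,-1,-1,-1,-1,-1,-1])

```text
time: 1.25
position: [0.4909, -0.2835, 0.2004]
tool_rot: [1.0, 0.002, -0.0, 0.0]
ft_force: [0.2, -0.5, -0.2]
grip_width: 0.0873
grip_force: 0.0
```

```bash
python3 -c "
from h import *
c=cam('wrist');cv2.imwrite('pics/w1.png',c['pixels']);np.save('w1.npy',c['pose']);print(c['cx'],c['cy'],proj(c,[.493,-.285,.03]))
go([.452,-.057,.2])"
```

```text
275.50849220568375 205.93065391456645 [np.float64(277.44355441375046), np.float64(183.86743087881294)]
to [ 0.452 -0.057  0.2  ] dpos [-0.0378, -0.2279, 0.0004] dyaw_tool 0 now -89.9 [ 0.4902 -0.2848  0.2005] q [-0.72  0.48  1.6  -0.    1.06  0.85] t 1.3
```

View pics/w1.png

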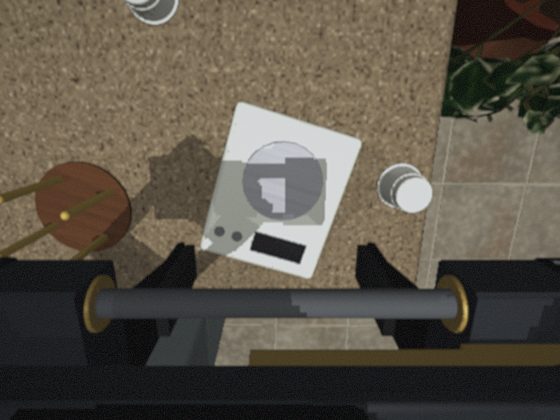

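Pan ellipse ~ (283,181), housing corners (240,102),(361,141),(311,278),(203,245); rack foot at left (83,206). Now over the rack.

arm_command(delta_rot=[[0,0,0],[0,0,0],[0,0,0],[0,0,0],[0,0,0],[0,0,0],[0,0,0],[0,0,0],[0,0,0]], delta_pos=[[-0.038,-0.228,0],[-0.038,-0.228,0],[-0.038,-0.228,0],[-0.038,-0.228,0],[-0.038,-0.228,0],[-0.038,-0.228,0],[-0.038,-0.228,0],[-0.038,-0.228,0],[-0.038,-0.228,0]], gripper=[-1,-1,-1,-1,-1,-1,-1,-1,-1])

```text
time: 2.05
position: [0.4529, -0.059, 0.2009]
tool_rot: [1.0, -0.001, 0.001, 0.001]
ft_force: [-0.4, -0.5, 0.4]
grip_width: 0.0871
grip_force: 0.0
```

```bash
python3 -c "
from h import *
c=cam('wrist');cv2.imwrite('pics/w2.png',c['pixels']);np.save('w2.npy',c['pose'])
d=dict(c);d['pose']=np.load('w1.npy')
a=cv2.imread('pics/w1.png')
m=((a.min(2)>75)&((a.max(2).astype(int)-a.min(2))<40)).astype(np.uint8)*255
m=cv2.morphologyEx(m,cv2.MORPH_CLOSE,np.ones((9,9)));m[255:]=m[255:]
cs=[k for k in cv2.findContours(m,0,2)[0] if cv2.pointPolygonTest(k,(283,181),False)>0]
k=max(cs,key=cv2.contourArea);r=cv2.minAreaRect(k);print('housing',r)
b=np.array([ray(d,*p,.022) for p in cv2.boxPoints(r)]);print(np.round(b,4),b.mean(0),[np.linalg.norm(b[i]-b[i-1]) for i in range(4)])
print('pan man',ray(d,283.5,181,.03))
g=cv2.medianBlur(cv2.cvtColor(a,6),3)
print(cv2.HoughCircles(g,cv2.HOUGH_GRADIENT,1,30,param1=80,param2=15,minRadius=36,maxRadius=46))
h,s,v=cv2.split(cv2.cvtColor(c['pixels'],40))
"
```

```text
housing ((279.49993896484375, 182.49996948242188), (558.9998779296875, 364.99993896484375), 0.0)
[[ 0.2536  0.0666  0.022 ]
 [ 0.6613 -0.0321  0.022 ]
 [ 0.6634 -0.5401  0.022 ]
 [ 0.2559 -0.6452  0.022 ]] [ 0.45856608 -0.28771521  0.022     ] [np.float64(0.7117625219196321), np.float64(0.41950073168739455), np.float64(0.5080068876531367), np.float64(0.4209008346664134)]
pan man [ 0.49606291 -0.29124664  0.03      ]
[[[282.5 181.5  38.6]
  [ 85.5 210.5  45.4]
  [491.5  83.5  42.1]
  [422.5 309.5  45.4]
  [125.5 309.5  43.1]]]
```

View pics/w2.png

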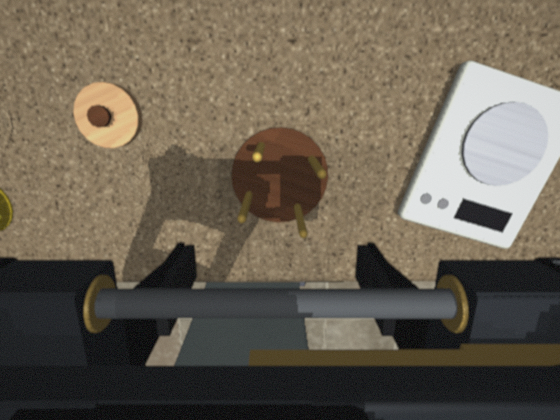

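Rack foot ellipse centre (280,174), post tips (257,157),(321,175),(303,233),(243,219); lid (106,115), pan (505,143).

```bash
python3 -c "
from h import *
c=cam('wrist')
T=np.array([ray(c,u,v,.092)[:2] for u,v in [(257,157),(321,175),(303,233),(243,219)]]);print(np.round(T,4),T.mean(0),[np.linalg.norm(T[i]-T[i-1]) for i in range(4)])
e=[(T[1]-T[0])+(T[2]-T[3]),(T[2]-T[1])+(T[3]-T[0])];print([np.degrees(np.arctan2(x[1],x[0])) for x in e])
print('foot',ray(c,280,174,.006))
a=c['pixels'];g=cv2.medianBlur(cv2.cvtColor(a,6),3)
h=cv2.HoughCircles(g,cv2.HOUGH_GRADIENT,1,30,param1=80,param2=15,minRadius=36,maxRadius=60);print(h)
print('pan',ray(c,505,143,.03)); print('lid',ray(c,106,115,.014))
d=dict(c);d['pose']=np.load('w1.npy')
b=np.array([ray(d,*p,.022)[:2] for p in [(240,102),(361,141),(311,278),(203,245)]]);ax=(b[0]+b[1]-b[2]-b[3]);ax/=np.linalg.norm(ax);print('pan from housing',b.mean(0)+.02*ax,ax)
print('pan1',ray(d,283,181.3,.03))
go([.448,.393,.2])"
```

```text
[[ 0.4925 -0.0436]
 [ 0.4773 -0.097 ]
 [ 0.4252 -0.083 ]
 [ 0.4385 -0.0303]] [ 0.45836264 -0.06347976] [np.float64(0.05568224239883776), np.float64(0.05551304772344732), np.float64(0.053952813544296374), np.float64(0.05431639591252889)]
[np.float64(-105.05405626996784), np.float64(165.6347694225888)]
foot [ 0.46088066 -0.06389789  0.006     ]
[[[279.5 173.5  48.3]
  [226.5  90.5  58.3]
  [385.5  74.5  58.3]
  [ 98.5 120.5  38.5]
  [174.5  59.5  58.3]
  [336.5  82.5  58.3]
  [371.5 107.5  58.3]
  [281.5  55.5  58.3]
  [456.5  62.5  58.3]
  [127.5 101.5  56.1]
  [509.5 147.5  46.5]
  [120.5 221.5  58.3]
  [199.5  76.5  57.2]
  [267.5 101.5  58.3]
  [ 52.5 167.5  58.3]
  [310.5 103.5  59.4]
  [367.5 152.5  56.1]
  [238.5  57.5  53.9]
  [362.5 230.5  58.3]
  [ 95.5  53.5  51.6]
  [163.5 107.5  53.9]
  [411.5 310.5  56. ]
  [105.5 190.5  43.8]
  [412.5  49.5  40.7]
  [357.5 188.5  49.4]
  [427.5 222.5  56.1]
  [310.5 149.5  52.8]
  [344.5  53.5  45. ]
  [ 72.5  97.5  58.3]
  [192.5 131.5  56.1]
  [132.5 308.5  44.8]
  [ 46.5  65.5  41.6]
  [195.5 172.5  58.3]
  [ 82.5 236.5  49.5]
  [139.5  48.5  41.8]
  [206.5  45.5  42.7]
  [ 36.5 200.5  59.4]
  [412.5  19.5  58.3]
  [145.5 189.5  58.3]
  [414.5  88.5  46.2]
  [316.5 222.5  56.1]
  [321.5 190.5  52.8]
  [240.5 120.5  48.2]
  [333.5 126.5  46.2]
  [ 49.5 121.5  45. ]
  [295.5 246.5  46. ]
  [263.5 237.5  43.8]
  [487.5  67.5  49.5]
  [ 74.5 199.5  37.4]
  [314.5  21.5  48.3]
  [223.5 186.5  46. ]
  [474.5 295.5  42.5]
  [158.5 271.5  37.4]
  [492.5  10.5  45. ]]]
pan [ 0.49663072 -0.28907247  0.03      ]
lid [0.52431246 0.11436617 0.014     ]
pan from housing [ 0.496602   -0.29170298] [ 0.95937298 -0.28214089]
pan1 [ 0.49574372 -0.29073288  0.03      ]
to [0.448 0.393 0.2  ] dpos [-0.0063, -0.4522, 0.0003] dyaw_tool 0 now -90.2 [ 0.4529 -0.0592  0.2007] q [-0.38  0.34  1.87 -0.    0.94  1.2 ] t 2.15
```

arm_command(delta_rot=[[0,0,15],[0,0,15],[0,0,15],[0,0,15],[0,0,15],[0,0,15],[0,0,15],[0,0,15],[0,0,15],[0,0,15],[0,0,15],[0,0,15]], delta_pos=[[0,-0.43,0],[0,-0.43,0],[0,-0.43,0],[0,-0.43,0],[0,-0.43,0],[0,-0.43,0],[0,-0.43,0],[0,-0.43,0],[0,-0.43,0],[0,-0.43,0],[0,-0.43,0],[0,-0.43,0]], gripper=[-1,-1,-1,-1,-1,-1,-1,-1,-1,-1,-1,-1])

```text
time: 3.15
position: [0.454, 0.3772, 0.2004]
tool_rot: [0.992, -0.129, 0.001, -0.002]
ft_force: [0.5, -0.6, 0.6]
grip_width: 0.0868
grip_force: 0.0
```

```bash
cat >> h.py <<'E'
def mask(a,col):
    h,s,v=[x.astype(int) for x in cv2.split(cv2.cvtColor(a,40))]
    if col=="yellow": m=(h>22)&(h<36)&(s>170)&(v>70)
    if col=="red": m=((h<6)|(h>172))&(s>180)&(v>60)
    if col=="base": m=(s<70)&(v>25)&(v<125)&(h>95)&(h<140)
    if col=="lid": m=(h>8)&(h<22)&(v>150)&(s>60)
    return cv2.morphologyEx(m.astype(np.uint8)*255,cv2.MORPH_OPEN,np.ones((3,3)))
def find(c,col,z0,H,near=None,r=33e-3):
    """centre: hull of projected cylinder (z0..z0+H) is the silhouette; correct the silhouette's
    rect centre by the offset of a cylinder placed at the first guess"""
    m=mask(c["pixels"],col); ks=[k for k in cv2.findContours(m,0,2)[0] if cv2.contourArea(k)>300]
    for k in sorted(ks,key=cv2.contourArea)[::-1][:4]:
        k=cv2.convexHull(k); M=cv2.moments(k); u=np.array([M["m10"],M["m01"]])/M["m00"]
        P=ray(c,*u,z0+H/2)
        for _ in range(3):
            t=np.linspace(0,6.28,60,endpoint=False); Q=[proj(c,P+[r*np.cos(x),r*np.sin(x),s*H/2]) for x in t for s in(-1,1)]
            N=cv2.moments(cv2.convexHull(np.array(Q,np.float32))); w=np.array([N["m10"],N["m01"]])/N["m00"]
            P=P+(ray(c,*u,z0+H/2)-ray(c,*w,z0+H/2))
        print(col,"px",np.round(u),"area",cv2.contourArea(k),"model",round(N["m00"]),"pos",np.round(P[:2],4))
E
python3 -c "
from h import *
c=cam('wrist');cv2.imwrite('pics/w3.png',c['pixels'])
find(c,'base',0,.038);find(c,'yellow',0,.02);find(c,'red',0,.02);status_()"
```

```text
base px [513. 316.] area 4204.5 model 3622 pos [0.223  0.1433]
base px [ 38. 317.] area 3900.0 model 3570 pos [0.3676 0.6992]
base px [260. 196.] area 3057.5 model 3428 pos [0.4462 0.3969]
base px [394. 304.] area 3563.0 model 3264 pos [0.2773 0.2798]
{'time': 3.2, 'position': [0.4535, 0.3744, 0.2001], 'ft_force': [0.8205, -0.8152, -0.1501], 'grip_width': 0.0871, 'grip_force': 0.0, 'q': [0.5003, 0.5037, 1.5522, -0.0002, 1.0845, 2.3313]}
```

View pics/w3.png

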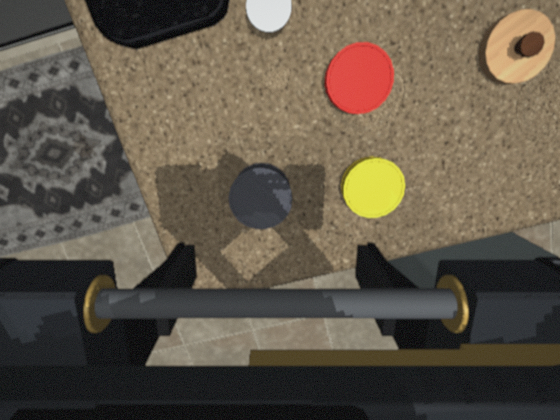

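Base at (260,195), yellow (374,188), red (360,78), lid (520,46), edge of counter left/below.

```bash
python3 -c "
from h import *
a=cv2.imread('pics/w3.png');h=cv2.cvtColor(a,40)
print(h[188,374],h[78,360],h[195,250],h[46,500],h[200,240],h[205,180])
go([.446,.396,.018],-105)"
```

```text
[ 29 171 227] [  2 178 221] [113  16  65] [ 16 111 212] [116  27  65] [20 75 92]
to [0.446 0.396 0.018] dpos [-0.0129, -0.0189, 0.1821] dyaw_tool 0.1 now -104.9 [0.4535 0.3744 0.2001] q [ 0.5   0.5   1.55 -0.    1.08  2.33] t 3.2
```

arm_command(delta_rot=[[0,0,0],[0,0,0],[0,0,0],[0,0,0],[0,0,0],[0,0,0],[0,0,0],[0,0,0],[0,0,0],[0,0,0],[0,0,0],[0,0,0]], delta_pos=[[-0.013,-0.019,0.03],[-0.013,-0.019,0.06],[-0.013,-0.019,0.09],[-0.013,-0.019,0.12],[-0.013,-0.019,0.14],[-0.013,-0.019,0.16],[-0.013,-0.019,0.17],[-0.013,-0.019,0.178],[-0.013,-0.019,0.178],[-0.013,-0.019,0.178],[-0.013,-0.019,0.178],[-0.013,-0.019,0.178]], gripper=[-1,-1,-1,-1,-1,-1,-1,-1,-1,1,1,1], grip_force=15)

```text
time: 4.2
position: [0.4455, 0.395, 0.0239]
tool_rot: [0.991, -0.131, 0.001, -0.001]
ft_force: [0.3, -0.4, 0.0]
grip_width: 0.0743
grip_force: 0.0
```

arm_command(delta_rot=[[0,0,0],[0,0,0],[0,0,0],[0,0,0]], delta_pos=[[0,0,0],[0,0,0],[0,0,0],[0,0,0]], gripper=[1,1,1,1])

```text
time: 4.53
position: [0.4454, 0.3954, 0.0237]
tool_rot: [0.991, -0.131, 0.001, -0.001]
ft_force: [-0.6, 0.9, 5.3]
grip_width: 0.0653
grip_force: 15.0
```

```bash
sed -i 's/s>170/s>130/;s/s>180/s>140/' h.py; python3 -c "
from h import *
go([.496,-.2907,.165],-105)"
```

```text
to [ 0.496  -0.2907  0.165 ] dpos [0.2268, 0.6493, -0.1423] dyaw_tool -0.01 now -105.0 [0.4454 0.3954 0.0237] q [0.54 0.77 1.64 0.   0.73 2.37] t 4.53
```

arm_command(delta_rot=[[0,0,0],[0,0,0],[0,0,0],[0,0,0],[0,0,0],[0,0,0],[0,0,0],[0,0,0],[0,0,0],[0,0,0],[0,0,0],[0,0,0]], delta_pos=[[0,0,-0.015],[0,0,-0.045],[0,0,-0.08],[0,0,-0.115],[0.005,0.014,-0.14],[0.013,0.037,-0.142],[0.023,0.066,-0.142],[0.035,0.1,-0.142],[0.047,0.135,-0.142],[0.059,0.169,-0.142],[0.071,0.203,-0.142],[0.083,0.238,-0.142]], gripper=[1,1,1,1,1,1,1,1,1,1,1,1])

```text
time: 5.53
position: [0.4619, 0.1417, 0.164]
tool_rot: [0.991, -0.13, -0.001, 0.0]
ft_force: [0.4, 0.0, -2.6]
grip_width: 0.0657
grip_force: 15.0
```

arm_command(delta_rot=[[0,0,0],[0,0,0],[0,0,0],[0,0,0],[0,0,0],[0,0,0],[0,0,0],[0,0,0],[0,0,0],[0,0,0],[0,0,0],[0,0,0]], delta_pos=[[0.012,0.035,0],[0.024,0.07,0],[0.036,0.105,0],[0.048,0.14,0],[0.06,0.175,0],[0.072,0.21,0],[0.084,0.245,0],[0.096,0.28,0],[0.108,0.315,0],[0.12,0.345,0],[0.13,0.37,0],[0.136,0.39,0]], gripper=[1,1,1,1,1,1,1,1,1,1,1,1])

```text
time: 6.53
position: [0.4931, -0.2712, 0.1639]
tool_rot: [0.991, -0.131, -0.0, 0.0]
ft_force: [0.0, -0.3, -2.1]
grip_width: 0.0655
grip_force: 15.0
```

```bash
python3 -c "
from h import *
status_();go([.496,-.2907,.165],-105)
c=cam('wrist');cv2.imwrite('pics/w4.png',c['pixels'])"
```

```text
{'time': 6.5333, 'position': [0.4931, -0.2712, 0.1639], 'ft_force': [0.0053, -0.3304, -2.0713], 'grip_width': 0.0655, 'grip_force': 14.999, 'q': [-0.7011, 0.5207, 1.6486, -0.0006, 0.9727, 1.1336]}
to [ 0.496  -0.2907  0.165 ] dpos [0.0079, 0.0181, -0.0011] dyaw_tool -0.1 now -105.1 [ 0.4931 -0.2712  0.1639] q [-0.7   0.52  1.65 -0.    0.97  1.13] t 6.53
```

View pics/w4.png

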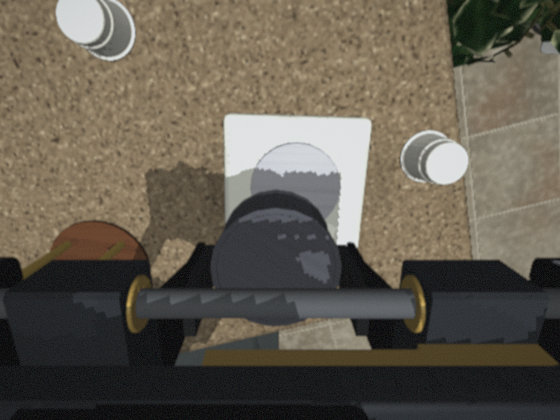

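Held tin top face centre about (276.5,265), spanning x 212–341; pan ellipse ahead (296,~187).

```bash
python3 -c "
from h import *
c=cam('wrist');o=status.get_obs();print(o['position'])
z=o['position'][2]+.0143
print('tin centre off',ray(c,276.5,265,z)-o['position'],'dia',np.linalg.norm(ray(c,212,265,z)-ray(c,341,265,z)),'tb',ray(c,276,207,z)-o['position'],ray(c,276,323,z)-o['position'])
print('pan edges', ray(c,250,187,.03),ray(c,341,187,.03),ray(c,296,142,.03))
go([.496,-.2907,.0555],-105)"
```

```text
[ 0.49348095 -0.27251693  0.16395494]
tin centre off [ 0.00420104 -0.00379146  0.0143    ] dia 0.06427164786723687 tb [ 0.03344632 -0.01144958  0.0143    ] [-0.02842225  0.00529718  0.0143    ]
pan edges [ 0.50774422 -0.25480502  0.03      ] [ 0.48557014 -0.33619903  0.03      ] [ 0.53645689 -0.30597009  0.03      ]
to [ 0.496  -0.2907  0.0555] dpos [0.0071, 0.0167, 0.1085] dyaw_tool -0.21 now -105.2 [ 0.4935 -0.2725  0.164 ] q [-0.7   0.52  1.65 -0.    0.97  1.13] t 6.63
```

arm_command(delta_rot=[[0,0,0],[0,0,0],[0,0,0],[0,0,0],[0,0,0],[0,0,0],[0,0,0],[0,0,0],[0,0,0]], delta_pos=[[0.004,0.017,0],[0.004,0.017,0.025],[0.004,0.017,0.05],[0.004,0.017,0.075],[0.004,0.017,0.09],[0.004,0.017,0.1],[0.004,0.017,0.105],[0.004,0.017,0.105],[0.004,0.017,0.105]], gripper=[1,1,1,1,1,1,1,1,1])

```text
time: 7.38
position: [0.4933, -0.2862, 0.06]
tool_rot: [0.991, -0.13, 0.0, 0.0]
ft_force: [1.2, 0.6, -3.0]
grip_width: 0.0656
grip_force: 15.0
```

arm_command(delta_rot=[[0,0,0],[0,0,0],[0,0,0],[0,0,0],[0,0,0]], delta_pos=[[0.001,0.004,0],[0.001,0.004,0.003],[0.001,0.004,0.005],[0.001,0.004,0.006],[0.001,0.004,0.006]], gripper=[1,1,1,1,1])

```text
time: 7.8
position: [0.4929, -0.2905, 0.0538]
tool_rot: [0.991, -0.131, 0.0, 0.0]
ft_force: [-0.6, 0.5, -2.8]
grip_width: 0.0653
grip_force: 15.0
```

arm_command(delta_rot=[[0,0,0],[0,0,0],[0,0,0]], delta_pos=[[0,0,0.001],[0,0,0.001],[0,0,0.001]], gripper=[1,1,1])

```text
time: 8.05
position: [0.4929, -0.2905, 0.0537]
tool_rot: [0.991, -0.131, 0.0, 0.0]
ft_force: [-1.4, -0.3, 4.7]
grip_width: 0.0658
grip_force: 15.0
```

arm_command(delta_rot=[[0,0,0],[0,0,0],[0,0,0],[0,0,0],[0,0,0],[0,0,0],[0,0,0],[0,0,0],[0,0,0],[0,0,0],[0,0,0],[0,0,0]], delta_pos=[[0,0,0],[0,0,0],[0,0,0],[0,0,0],[0,0,-0.02],[0,0,-0.05],[0,0,-0.08],[0,0,-0.11],[0,0,-0.13],[0,0,-0.14],[0,0,-0.14],[0,0,-0.14]], gripper=[-1,-1,-1,-1,-1,-1,-1,-1,-1,-1,-1,-1])

```text
time: 9.05
position: [0.4926, -0.29, 0.1921]
tool_rot: [0.991, -0.131, -0.0, -0.0]
ft_force: [0.2, 0.7, -0.9]
grip_width: 0.0869
grip_force: 0.0
```

```bash
python3 -c "
from h import *
status_()
c=cam('wrist');cv2.imwrite('pics/w5.png',c['pixels'])
find(c,'base',.03,.038)"
```

```text
{'time': 9.05, 'position': [0.4926, -0.29, 0.1921], 'ft_force': [0.164, 0.707, -0.8668], 'grip_width': 0.0869, 'grip_force': 0.0, 'q': [-0.7276, 0.4934, 1.6004, -0.0, 1.0483, 1.1052]}
base px [276. 191.] area 4493.5 model 4374 pos [ 0.4951 -0.2908]
base px [370. 304.] area 4598.0 model 4038 pos [ 0.3489 -0.3542]
base px [512. 315.] area 3975.5 model 4552 pos [ 0.2953 -0.4996]
base px [459. 410.] area 3447.5 model 3674 pos [ 0.177  -0.4309]
```

View pics/w5.png

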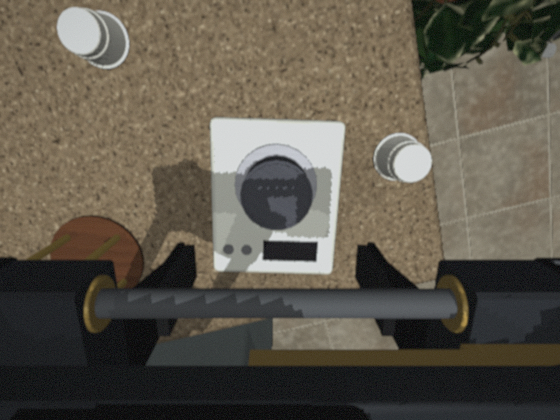

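Tin stands on the pan: tin (276,191), pan ellipse x 235–317, concentric. Regrasp after the dwell.

arm_command(delta_rot=[[0,0,0],[0,0,0],[0,0,0],[0,0,0],[0,0,0],[0,0,0],[0,0,0],[0,0,0],[0,0,0],[0,0,0],[0,0,0],[0,0,0]], delta_pos=[[0.003,0,0],[0.003,0,0],[0.003,0,0],[0.003,0,0],[0.003,0,0],[0.003,0,0.03],[0.003,0,0.06],[0.003,0,0.09],[0.003,0,0.115],[0.003,0,0.13],[0.003,0,0.138],[0.003,0,0.138]], gripper=[-1,-1,-1,-1,-1,-1,-1,-1,-1,-1,-1,-1])

```text
time: 10.1
position: [0.4947, -0.2903, 0.0527]
tool_rot: [0.991, -0.131, -0.002, -0.001]
ft_force: [0.3, -0.2, -0.1]
grip_width: 0.087
grip_force: 0.0
```

arm_command(delta_rot=[[0,0,0],[0,0,0],[0,0,0],[0,0,0],[0,0,0],[0,0,0],[0,0,0],[0,0,0],[0,0,0],[0,0,0],[0,0,0],[0,0,0]], delta_pos=[[0,0,0],[0,0,0],[0,0,0],[0,0,0],[0,0,0],[0,0,0],[0,0,-0.02],[0,0,-0.05],[0,0,-0.08],[0,0,-0.11],[0,0,-0.11],[0,0,-0.11]], gripper=[-1,1,1,1,1,1,1,1,1,1,1,1])

```text
time: 11.1
position: [0.4964, -0.2916, 0.1662]
tool_rot: [0.991, -0.131, 0.002, 0.001]
ft_force: [-0.3, 0.0, -2.6]
grip_width: 0.0655
grip_force: 15.0
```

```bash
python3 -c "
from h import *
status_();go([.459,-.0635,.165],-105)"
```

```text
{'time': 11.1, 'position': [0.4964, -0.2916, 0.1662], 'ft_force': [-0.2787, 0.0201, -2.6326], 'grip_width': 0.0655, 'grip_force': 14.9993, 'q': [-0.7252, 0.5314, 1.6172, 0.0, 0.9892, 1.1076]}
to [ 0.459  -0.0635  0.165 ] dpos [-0.0952, -0.2107, 0.0005] dyaw_tool -0.01 now -105.0 [ 0.4964 -0.2916  0.1662] q [-0.73  0.53  1.62  0.    0.99  1.11] t 11.1
```

arm_command(delta_rot=[[0,0,0],[0,0,0],[0,0,0],[0,0,0],[0,0,0],[0,0,0],[0,0,0],[0,0,0],[0,0,0],[0,0,0],[0,0,0],[0,0,0]], delta_pos=[[-0.009,-0.02,0],[-0.022,-0.05,0],[-0.038,-0.085,0],[-0.054,-0.12,0],[-0.07,-0.155,0],[-0.085,-0.188,0],[-0.095,-0.211,0],[-0.095,-0.211,0],[-0.095,-0.211,0],[-0.095,-0.211,0],[-0.095,-0.211,0.02],[-0.095,-0.211,0.025]], gripper=[1,1,1,1,1,1,1,1,1,1,1,1])

```text
time: 12.1
position: [0.4582, -0.0636, 0.1379]
tool_rot: [0.991, -0.131, -0.001, -0.0]
ft_force: [-0.4, -0.1, -2.5]
grip_width: 0.0653
grip_force: 15.0
```

```bash
python3 -c "
from h import *
status_();go([.459,-.0635,.03],-105)
c=cam('wrist');cv2.imwrite('pics/w6.png',c['pixels'])"
```

```text
{'time': 12.1, 'position': [0.4582, -0.0636, 0.1379], 'ft_force': [-0.3895, -0.0512, -2.5486], 'grip_width': 0.0653, 'grip_force': 14.9993, 'q': [-0.3802, 0.4527, 1.9138, -0.0004, 0.7774, 1.4546]}
to [ 0.459  -0.0635  0.03  ] dpos [0.001, -0.0004, 0.1079] dyaw_tool -0.11 now -105.1 [ 0.4582 -0.0636  0.1379] q [-0.38  0.45  1.91 -0.    0.78  1.45] t 12.1
```

View pics/w6.png

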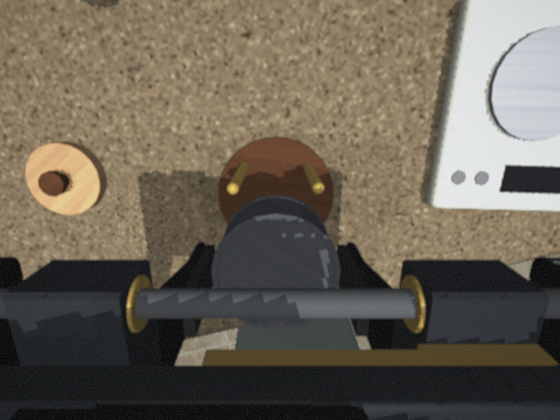

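Post tips (233,187),(316,187) — yaw matches; held tin spans x 215–340.

```bash
python3 -c "
from h import *
c=cam('wrist');o=status.get_obs();Rt=R.from_quat(o['tool_rot']).as_matrix();t=lambda P:np.round(Rt.T@(P-o['position']),4)
print('posts mid',t((ray(c,233,187,.092)+ray(c,316,187,.092))/2),np.linalg.norm(ray(c,233,187,.092)-ray(c,316,187,.092)))
z=o['position'][2]+.0145
print('tin',t(ray(c,215,265,z)),t(ray(c,340,265,z)),t(ray(c,277,208,z)),t(ray(c,277,324,z)));status_()"
```

```text
posts mid [ 0.029  -0.001   0.0461] 0.053837802837113195
tin [ 0.0042 -0.0303 -0.0145] [ 0.0042  0.0315 -0.0145] [ 0.0338  0.0003 -0.0146] [-0.0302  0.0004 -0.0144]
{'time': 12.2, 'position': [0.4577, -0.0633, 0.1382], 'ft_force': [0.0219, -0.0705, -2.519], 'grip_width': 0.0655, 'grip_force': 14.9994, 'q': [-0.38, 0.4519, 1.9137, -0.0002, 0.7798, 1.4547]}
```

arm_command(delta_rot=[[0,0,0],[0,0,0],[0,0,0],[0,0,0],[0,0,0],[0,0,0]], delta_pos=[[-0.001,-0.001,0.012],[-0.001,-0.001,0.022],[-0.001,-0.001,0.03],[-0.001,-0.001,0.038],[-0.001,-0.001,0.046],[-0.001,-0.001,0.046]], gripper=[1,1,1,1,1,1])

```text
time: 12.7
position: [0.4577, -0.0617, 0.0924]
tool_rot: [0.991, -0.131, -0.001, -0.0]
ft_force: [0.9, -0.5, -2.6]
grip_width: 0.0656
grip_force: 15.0
```

arm_command(delta_rot=[[0,0,0],[0,0,0],[0,0,0],[0,0,0],[0,0,0],[0,0,0],[0,0,0],[0,0,0]], delta_pos=[[0,0,0.015],[0,0,0.03],[0,0,0.042],[0,0,0.052],[0,0,0.058],[0,0,0.061],[0,0,0.061],[0,0,0.061]], gripper=[1,1,1,1,1,1,1,1])

```text
time: 13.37
position: [0.4582, -0.0615, 0.0328]
tool_rot: [0.991, -0.131, 0.0, 0.0]
ft_force: [0.5, 0.3, -3.7]
grip_width: 0.0656
grip_force: 15.0
```

arm_command(delta_rot=[[0,0,0],[0,0,0],[0,0,0],[0,0,0]], delta_pos=[[0,0,0.002],[0,0,0.003],[0,0,0.003],[0,0,0.003]], gripper=[1,1,1,1])

```text
time: 13.7
position: [0.4585, -0.0616, 0.0312]
tool_rot: [0.991, -0.131, 0.001, 0.0]
ft_force: [-2.2, 1.1, 9.7]
grip_width: 0.0655
grip_force: 15.0
```

arm_command(delta_rot=[[0,0,0],[0,0,0],[0,0,0],[0,0,0],[0,0,0],[0,0,0],[0,0,0],[0,0,0],[0,0,0],[0,0,0],[0,0,0],[0,0,0]], delta_pos=[[0,0,0],[0,0,0],[0,0,0],[0,0,0],[0,0,-0.01],[0,0,-0.03],[0,0,-0.06],[0,0,-0.09],[0,0,-0.12],[0,0,-0.15],[0,0,-0.17],[0,0,-0.17]], gripper=[-1,-1,-1,-1,-1,-1,-1,-1,-1,-1,-1,-1])

```text
time: 14.7
position: [0.4605, -0.0623, 0.2035]
tool_rot: [0.991, -0.131, 0.005, 0.001]
ft_force: [-0.3, -0.1, 0.1]
grip_width: 0.0872
grip_force: 0.0
```

```bash
python3 -c "
from h import *
c=cam('wrist');find(c,'base',.006,.038);cv2.imwrite('pics/w7.png',c['pixels'])
s=cam('side');find(s,'yellow',0,.02);find(s,'red',0,.02)
s=cam('scene');find(s,'yellow',0,.02);find(s,'red',0,.02)
go([.422,.275,.2],-105)"
```

```text
base px [362. 304.] area 5486.0 model 3248 pos [ 0.2965 -0.1236]
base px [512. 315.] area 3774.0 model 3679 pos [ 0.234  -0.2932]
base px [180. 303.] area 4665.0 model 3278 pos [0.3529 0.0824]
base px [ 40. 317.] area 3862.0 model 3690 pos [0.3785 0.2501]
yellow px [252. 301.] area 582.0 model 628 pos [0.4251 0.2776]
red px [215. 285.] area 474.5 model 535 pos [0.5379 0.2716]
to [0.422 0.275 0.2  ] dpos [-0.1211, -0.3156, -0.0009] dyaw_tool -0.02 now -105.0 [ 0.4572 -0.0612  0.1989] q [-0.38  0.35  1.86 -0.    0.94  1.46] t 14.85
```

View pics/w7.png

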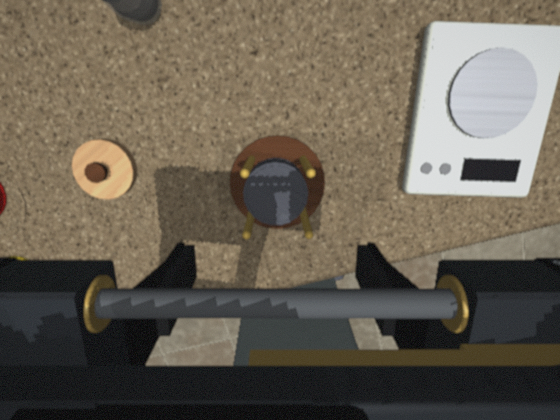

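Base tin centred between posts: tin (276,193), tips (245,173),(311,173),(248,236),(308,236). Next yellow.

arm_command(delta_rot=[[0,0,0],[0,0,0],[0,0,0],[0,0,0],[0,0,0],[0,0,0],[0,0,0],[0,0,0],[0,0,0],[0,0,0],[0,0,0],[0,0,0]], delta_pos=[[-0.121,-0.316,0],[-0.121,-0.316,0],[-0.121,-0.316,0],[-0.121,-0.316,0],[-0.121,-0.316,0],[-0.121,-0.316,0],[-0.121,-0.316,0],[-0.121,-0.316,0],[-0.121,-0.316,0],[-0.121,-0.316,0],[-0.121,-0.316,0],[-0.121,-0.316,0]], gripper=[-1,-1,-1,-1,-1,-1,-1,-1,-1,-1,-1,-1])

```text
time: 15.85
position: [0.4224, 0.2736, 0.1984]
tool_rot: [0.991, -0.131, -0.001, 0.001]
ft_force: [-0.2, -0.1, 1.6]
grip_width: 0.0871
grip_force: 0.0
```

```bash
cat >> h.py <<'E'
def tool(xy):
    o=status.get_obs(); Rt=R.from_quat(o["tool_rot"]).as_matrix(); return np.round(Rt.T@(np.array([*xy,o["position"][2]])-o["position"]),4)
E
python3 -c "
from h import *
c=cam('wrist')
for k in ('yellow','red'): find(c,k,0,.02)
go([.422,.275,.004],-105)"
```

```text
yellow px [272. 183.] area 2994.0 model 3069 pos [0.4218 0.2779]
red px [247.  72.] area 3858.5 model 3967 pos [0.5348 0.2719]
to [0.422 0.275 0.004] dpos [-0.0008, -0.0017, 0.1947] dyaw_tool -0.14 now -105.1 [0.4227 0.2734 0.1987] q [ 0.35  0.4   1.76 -0.    0.99  2.19] t 15.9
```

arm_command(delta_rot=[[0,0,0],[0,0,0],[0,0,0],[0,0,0],[0,0,0],[0,0,0],[0,0,0],[0,0,0],[0,0,0],[0,0,0],[0,0,0],[0,0,0]], delta_pos=[[-0.002,-0.004,0.03],[-0.002,-0.004,0.065],[-0.002,-0.004,0.1],[-0.002,-0.004,0.13],[-0.002,-0.004,0.155],[-0.002,-0.004,0.175],[-0.002,-0.004,0.185],[-0.002,-0.004,0.191],[-0.002,-0.004,0.193],[-0.002,-0.004,0.193],[-0.002,-0.004,0.193],[-0.002,-0.004,0.193]], gripper=[-1,-1,-1,-1,-1,-1,-1,-1,-1,-1,1,1])

```text
time: 16.9
position: [0.4228, 0.2798, 0.0077]
tool_rot: [0.991, -0.131, 0.001, -0.001]
ft_force: [0.0, 1.1, 0.3]
grip_width: 0.0804
grip_force: 0.0
```

arm_command(delta_rot=[[0,0,0],[0,0,0],[0,0,0],[0,0,0],[0,0,0]], delta_pos=[[0,0,0],[0,0,0],[0,0,0],[0,0,0],[0,0,0]], gripper=[1,1,1,1,1])

```text
time: 17.32
position: [0.422, 0.2796, 0.0072]
tool_rot: [0.991, -0.13, 0.0, -0.0]
ft_force: [-0.1, -1.8, 5.8]
grip_width: 0.0656
grip_force: 15.0
```

```bash
python3 -c "
from h import *
go([.496,-.2907,.165],-105)"
```

```text
to [ 0.496  -0.2907  0.165 ] dpos [0.219, 0.5317, -0.1578] dyaw_tool 0.01 now -105.0 [0.422  0.2796 0.0072] q [ 0.36  0.74  1.88 -0.    0.52  2.2 ] t 17.32
```

arm_command(delta_rot=[[0,0,0],[0,0,0],[0,0,0],[0,0,0],[0,0,0],[0,0,0],[0,0,0],[0,0,0],[0,0,0],[0,0,0],[0,0,0],[0,0,0]], delta_pos=[[0,0,-0.015],[0,0,-0.045],[0,0,-0.08],[0.002,0.005,-0.115],[0.008,0.02,-0.145],[0.019,0.046,-0.158],[0.031,0.076,-0.158],[0.044,0.108,-0.158],[0.058,0.14,-0.158],[0.071,0.173,-0.158],[0.085,0.206,-0.158],[0.098,0.239,-0.158]], gripper=[1,1,1,1,1,1,1,1,1,1,1,1])

```text
time: 18.32
position: [0.4545, 0.0218, 0.1645]
tool_rot: [0.991, -0.131, 0.0, -0.0]
ft_force: [1.2, 0.1, -1.2]
grip_width: 0.0654
grip_force: 15.0
```

arm_command(delta_rot=[[0,0,0],[0,0,0],[0,0,0],[0,0,0],[0,0,0],[0,0,0],[0,0,0],[0,0,0],[0,0,0],[0,0,0],[0,0,0],[0,0,0]], delta_pos=[[0.013,0.033,0],[0.027,0.066,0],[0.04,0.099,0],[0.054,0.132,0],[0.067,0.165,0],[0.081,0.198,0],[0.094,0.231,0],[0.106,0.258,0],[0.114,0.278,0],[0.119,0.289,0],[0.121,0.293,0],[0.121,0.293,0]], gripper=[1,1,1,1,1,1,1,1,1,1,1,1])

```text
time: 19.32
position: [0.4955, -0.2911, 0.1641]
tool_rot: [0.991, -0.131, -0.0, -0.0]
ft_force: [0.0, 0.3, -1.5]
grip_width: 0.0654
grip_force: 15.0
```

```bash
python3 -c "
from h import *
status_();c=cam('wrist');find(c,'yellow',status.get_obs()['position'][2]-.007,.02);go([.496,-.2907,.042],-105)
find(cam('side'),'red',0,.02)"
```

```text
{'time': 19.3167, 'position': [0.4955, -0.2911, 0.1641], 'ft_force': [0.0154, 0.3263, -1.5098], 'grip_width': 0.0654, 'grip_force': 14.9997, 'q': [-0.7257, 0.5346, 1.618, 0.0004, 0.9899, 1.1078]}
yellow px [276. 249.] area 9499.0 model 13509 pos [ 0.5033 -0.2927]
to [ 0.496  -0.2907  0.042 ] dpos [0.0012, 0.0008, 0.1221] dyaw_tool -0.01 now -105.0 [ 0.4952 -0.2899  0.1641] q [-0.72  0.53  1.62  0.    0.99  1.11] t 19.37
red px [215. 285.] area 474.5 model 535 pos [0.5379 0.2716]
```

arm_command(delta_rot=[[0,0,0],[0,0,0],[0,0,0],[0,0,0],[0,0,0],[0,0,0],[0,0,0],[0,0,0],[0,0,0]], delta_pos=[[0.001,0.001,0.025],[0.001,0.001,0.055],[0.001,0.001,0.085],[0.001,0.001,0.105],[0.001,0.001,0.115],[0.001,0.001,0.121],[0.001,0.001,0.124],[0.001,0.001,0.124],[0.001,0.001,0.124]], gripper=[1,1,1,1,1,1,1,1,1])

```text
time: 20.17
position: [0.4972, -0.2926, 0.0417]
tool_rot: [0.991, -0.13, 0.001, 0.001]
ft_force: [0.1, 0.5, -0.6]
grip_width: 0.0656
grip_force: 15.0
```

arm_command(delta_rot=[[0,0,0],[0,0,0],[0,0,0],[0,0,0],[0,0,0]], delta_pos=[[-0.001,-0.001,0.002],[-0.001,-0.001,0.004],[-0.001,-0.001,0.005],[-0.001,-0.001,0.005],[-0.001,-0.001,0.005]], gripper=[1,1,1,1,1])

```text
time: 20.58
position: [0.4961, -0.2913, 0.0372]
tool_rot: [0.991, -0.131, 0.001, 0.0]
ft_force: [-0.9, 0.7, 7.3]
grip_width: 0.0656
grip_force: 15.0
```

Contact. Release, rise, look.

arm_command(delta_rot=[[0,0,0],[0,0,0],[0,0,0],[0,0,0],[0,0,0],[0,0,0],[0,0,0],[0,0,0],[0,0,0],[0,0,0],[0,0,0],[0,0,0]], delta_pos=[[0,0,0],[0,0,0],[0,0,0],[0,0,0],[0,0,-0.02],[0,0,-0.05],[0,0,-0.08],[0,0,-0.11],[0,0,-0.14],[0,0,-0.155],[0,0,-0.155],[0,0,-0.155]], gripper=[-1,-1,-1,-1,-1,-1,-1,-1,-1,-1,-1,-1])

```text
time: 21.58
position: [0.4959, -0.2913, 0.1911]
tool_rot: [0.991, -0.131, 0.001, 0.0]
ft_force: [-0.0, 0.6, -0.3]
grip_width: 0.0868
grip_force: 0.0
```

```bash
python3 -c "
from h import *
status_();c=cam('wrist');find(c,'yellow',.03,.02);go([.496,-.2907,.038],-105);cv2.imwrite('pics/w8.png',c['pixels'])"
```

```text
{'time': 21.5833, 'position': [0.4959, -0.2913, 0.1911], 'ft_force': [-0.0329, 0.6169, -0.3039], 'grip_width': 0.0868, 'grip_force': 0.0, 'q': [-0.7253, 0.4984, 1.5942, -0.0, 1.0474, 1.1076]}
yellow px [275. 190.] area 3488.5 model 3802 pos [ 0.4965 -0.291 ]
to [ 0.496  -0.2907  0.038 ] dpos [0.0011, -0.0, 0.1518] dyaw_tool -0.02 now -105.0 [ 0.4951 -0.2906  0.1898] q [-0.73  0.5   1.6  -0.    1.05  1.11] t 21.63
```

arm_command(delta_rot=[[0,0,0],[0,0,0],[0,0,0],[0,0,0],[0,0,0],[0,0,0],[0,0,0],[0,0,0],[0,0,0],[0,0,0],[0,0,0],[0,0,0]], delta_pos=[[0,0,0],[0,0,0],[0,0,0],[0,0,0],[0,0,0.02],[0,0,0.05],[0,0,0.08],[0,0,0.11],[0,0,0.135],[0,0,0.147],[0,0,0.153],[0,0,0.153]], gripper=[-1,-1,-1,-1,-1,-1,-1,-1,-1,-1,-1,-1])

```text
time: 22.63
position: [0.4953, -0.2907, 0.0364]
tool_rot: [0.991, -0.131, -0.001, -0.001]
ft_force: [0.3, -0.7, 0.0]
grip_width: 0.0867
grip_force: 0.0
```

arm_command(delta_rot=[[0,0,0],[0,0,0],[0,0,0],[0,0,0],[0,0,0],[0,0,0],[0,0,0],[0,0,0],[0,0,0],[0,0,0],[0,0,0],[0,0,0]], delta_pos=[[0,0,0],[0,0,0],[0,0,0],[0,0,0],[0,0,0],[0,0,0],[0,0,0],[0,0,-0.02],[0,0,-0.05],[0,0,-0.08],[0,0,-0.11],[0,0,-0.11]], gripper=[-1,1,1,1,1,1,1,1,1,1,1,1])

```text
time: 23.63
position: [0.4987, -0.2935, 0.153]
tool_rot: [0.991, -0.131, 0.005, 0.003]
ft_force: [1.0, -0.3, -1.0]
grip_width: 0.0656
grip_force: 15.0
```

```bash
python3 -c "
from h import *
status_();go([.458,-.062,.145],-105)"
```

```text
{'time': 23.6333, 'position': [0.4987, -0.2935, 0.153], 'ft_force': [1.0104, -0.3318, -1.0397], 'grip_width': 0.0656, 'grip_force': 14.9997, 'q': [-0.725, 0.5503, 1.6266, 0.0001, 0.9534, 1.1076]}
to [ 0.458 -0.062  0.145] dpos [-0.0993, -0.2131, 0.006] dyaw_tool -0.01 now -105.0 [ 0.4987 -0.2935  0.153 ] q [-0.73  0.55  1.63  0.    0.95  1.11] t 23.63
```

arm_command(delta_rot=[[0,0,0],[0,0,0],[0,0,0],[0,0,0],[0,0,0],[0,0,0],[0,0,0],[0,0,0],[0,0,0],[0,0,0],[0,0,0],[0,0,0]], delta_pos=[[-0.009,-0.02,0],[-0.022,-0.05,0],[-0.038,-0.085,0],[-0.054,-0.12,0],[-0.07,-0.155,0],[-0.085,-0.188,0],[-0.096,-0.211,0],[-0.096,-0.211,0],[-0.096,-0.211,0],[-0.096,-0.211,0],[-0.096,-0.211,0.01],[-0.096,-0.211,0.02]], gripper=[1,1,1,1,1,1,1,1,1,1,1,1])

```text
time: 24.63
position: [0.4591, -0.0641, 0.1276]
tool_rot: [0.991, -0.131, 0.001, 0.0]
ft_force: [0.9, 0.8, -1.9]
grip_width: 0.0652
grip_force: 15.0
```

```bash
python3 -c "
from h import *
status_();c=cam('wrist');status_();cv2.imwrite('pics/w9.png',c['pixels']);go([.458,-.062,.055],-105)"
```

```text
{'time': 24.6333, 'position': [0.4591, -0.0641, 0.1276], 'ft_force': [0.9401, 0.809, -1.8929], 'grip_width': 0.0652, 'grip_force': 14.9998, 'q': [-0.3804, 0.4712, 1.924, -0.0003, 0.7433, 1.4543]}
{'time': 24.6833, 'position': [0.4576, -0.0637, 0.1258], 'ft_force': [0.3229, -1.0344, -2.7803], 'grip_width': 0.0653, 'grip_force': 14.9996, 'q': [-0.3808, 0.4745, 1.926, -0.0003, 0.7425, 1.4543]}
to [ 0.458 -0.062  0.055] dpos [0.0, -0.0017, 0.0708] dyaw_tool -0.13 now -105.1 [ 0.4576 -0.0637  0.1258] q [-0.38  0.47  1.93 -0.    0.74  1.45] t 24.68
```

View pics/w9.png

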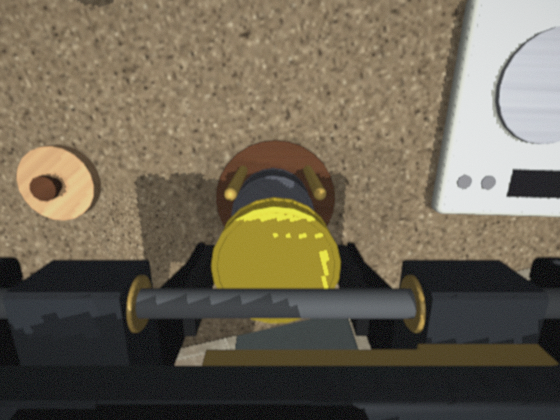

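Tips (230,193),(319,193), tray spans 212–341: aligned; insert.

arm_command(delta_rot=[[0,0,0],[0,0,0],[0,0,0],[0,0,0],[0,0,0],[0,0,0],[0,0,0],[0,0,0],[0,0,0],[0,0,0]], delta_pos=[[0,-0.001,0.01],[0,-0.001,0.02],[0,-0.001,0.03],[0,-0.001,0.04],[0,-0.001,0.05],[0,-0.001,0.06],[0,-0.001,0.066],[0,-0.001,0.07],[0,-0.001,0.07],[0,-0.001,0.07]], gripper=[1,1,1,1,1,1,1,1,1,1])

```text
time: 25.52
position: [0.4581, -0.0619, 0.0575]
tool_rot: [0.991, -0.131, 0.0, 0.0]
ft_force: [0.3, -0.5, -1.0]
grip_width: 0.0654
grip_force: 15.0
```

arm_command(delta_rot=[[0,0,0],[0,0,0],[0,0,0],[0,0,0],[0,0,0]], delta_pos=[[0,0,0.003],[0,0,0.006],[0,0,0.007],[0,0,0.007],[0,0,0.007]], gripper=[1,1,1,1,1])

```text
time: 25.93
position: [0.4585, -0.0617, 0.0518]
tool_rot: [0.991, -0.13, 0.001, 0.0]
ft_force: [-1.6, -1.1, 9.6]
grip_width: 0.0657
grip_force: 15.0
```

arm_command(delta_rot=[[0,0,0],[0,0,0],[0,0,0],[0,0,0],[0,0,0],[0,0,0],[0,0,0],[0,0,0],[0,0,0],[0,0,0],[0,0,0],[0,0,0]], delta_pos=[[0,0,0],[0,0,0],[0,0,0],[0,0,0],[0,0,-0.01],[0,0,-0.03],[0,0,-0.06],[0,0,-0.09],[0,0,-0.12],[0,0,-0.14],[0,0,-0.15],[0,0,-0.15]], gripper=[-1,-1,-1,-1,-1,-1,-1,-1,-1,-1,-1,-1])

```text
time: 26.93
position: [0.4594, -0.0619, 0.2028]
tool_rot: [0.991, -0.131, 0.003, 0.001]
ft_force: [-0.6, 0.3, 0.0]
grip_width: 0.0874
grip_force: 0.0
```

```bash
python3 -c "
from h import *
c=cam('wrist');find(c,'yellow',.044,.02)
find(cam('side'),'red',0,.02)
go([.534,.271,.2],-105)"
```

```text
yellow px [275. 193.] area 3818.5 model 3841 pos [ 0.4589 -0.0615]
red px [215. 285.] area 474.5 model 535 pos [0.5379 0.2716]
to [0.534 0.271 0.2  ] dpos [-0.0123, -0.3407, 0.0004] dyaw_tool -0.01 now -105.0 [ 0.4576 -0.0613  0.2004] q [-0.38  0.34  1.85  0.    0.94  1.46] t 27.03
```

arm_command(delta_rot=[[0,0,0],[0,0,0],[0,0,0],[0,0,0],[0,0,0],[0,0,0],[0,0,0],[0,0,0],[0,0,0],[0,0,0],[0,0,0],[0,0,0]], delta_pos=[[-0.012,-0.341,0],[-0.012,-0.341,0],[-0.012,-0.341,0],[-0.012,-0.341,0],[-0.012,-0.341,0],[-0.012,-0.341,0],[-0.012,-0.341,0],[-0.012,-0.341,0],[-0.012,-0.341,0],[-0.012,-0.341,0],[-0.012,-0.341,0],[-0.012,-0.341,0]], gripper=[-1,-1,-1,-1,-1,-1,-1,-1,-1,-1,-1,-1])

```text
time: 28.03
position: [0.5335, 0.2693, 0.1992]
tool_rot: [0.991, -0.131, -0.002, 0.001]
ft_force: [-0.5, 0.2, 1.1]
grip_width: 0.0867
grip_force: 0.0
```

```bash
python3 -c "
from h import *
c=cam('wrist');find(c,'red',0,.02)
go([.534,.271,.0065],-105)"
```

```text
red px [273. 181.] area 2946.0 model 3064 pos [0.5343 0.2719]
to [0.534  0.271  0.0065] dpos [0.0001, -0.0022, 0.1932] dyaw_tool -0.12 now -105.1 [0.5338 0.2691 0.1997] q [ 0.28  0.52  1.52 -0.    1.1   2.12] t 28.08
```

arm_command(delta_rot=[[0,0,0],[0,0,0],[0,0,0],[0,0,0],[0,0,0],[0,0,0],[0,0,0],[0,0,0],[0,0,0],[0,0,0],[0,0,0],[0,0,0]], delta_pos=[[0,-0.003,0.03],[0,-0.003,0.065],[0,-0.003,0.1],[0,-0.003,0.13],[0,-0.003,0.155],[0,-0.003,0.175],[0,-0.003,0.185],[0,-0.003,0.191],[0,-0.003,0.194],[0,-0.003,0.194],[0,-0.003,0.194],[0,-0.003,0.194]], gripper=[-1,-1,-1,-1,-1,-1,-1,-1,-1,-1,1,1])

```text
time: 29.08
position: [0.5364, 0.2742, 0.0079]
tool_rot: [0.991, -0.131, 0.001, -0.001]
ft_force: [0.3, 1.6, -0.1]
grip_width: 0.08
grip_force: 0.0
```

arm_command(delta_rot=[[0,0,0],[0,0,0],[0,0,0],[0,0,0],[0,0,0]], delta_pos=[[0,0,0],[0,0,0],[0,0,0],[0,0,0],[0,0,0]], gripper=[1,1,1,1,1])

```text
time: 29.5
position: [0.5356, 0.2739, 0.0073]
tool_rot: [0.991, -0.13, 0.0, -0.0]
ft_force: [-0.3, -1.5, 5.9]
grip_width: 0.0654
grip_force: 15.0
```

```bash
python3 -c "
from h import *
go([.496,-.2907,.165],-105)"
```

```text
to [ 0.496  -0.2907  0.165 ] dpos [0.1079, 0.5556, -0.1576] dyaw_tool 0.01 now -105.0 [0.5356 0.2739 0.0073] q [ 0.29  0.8   1.63 -0.    0.71  2.12] t 29.5
```

arm_command(delta_rot=[[0,0,0],[0,0,0],[0,0,0],[0,0,0],[0,0,0],[0,0,0],[0,0,0],[0,0,0],[0,0,0],[0,0,0],[0,0,0],[0,0,0]], delta_pos=[[0,0,-0.015],[0,0,-0.045],[0,0,-0.08],[0.001,0.005,-0.115],[0.004,0.02,-0.145],[0.009,0.046,-0.158],[0.015,0.077,-0.158],[0.022,0.111,-0.158],[0.028,0.145,-0.158],[0.035,0.179,-0.158],[0.041,0.213,-0.158],[0.048,0.247,-0.158]], gripper=[1,1,1,1,1,1,1,1,1,1,1,1])

```text
time: 30.5
position: [0.5171, 0.0218, 0.1643]
tool_rot: [0.991, -0.131, -0.0, -0.0]
ft_force: [0.1, 0.1, -0.8]
grip_width: 0.0654
grip_force: 15.0
```

arm_command(delta_rot=[[0,0,0],[0,0,0],[0,0,0],[0,0,0],[0,0,0],[0,0,0],[0,0,0],[0,0,0],[0,0,0],[0,0,0],[0,0,0],[0,0,0]], delta_pos=[[0.007,0.034,0],[0.013,0.068,0],[0.02,0.102,0],[0.026,0.136,0],[0.033,0.17,0],[0.04,0.204,0],[0.046,0.238,0],[0.052,0.268,0],[0.057,0.29,0],[0.059,0.304,0],[0.06,0.309,0],[0.06,0.309,0]], gripper=[1,1,1,1,1,1,1,1,1,1,1,1])

```text
time: 31.5
position: [0.4954, -0.2914, 0.1642]
tool_rot: [0.991, -0.131, -0.0, -0.0]
ft_force: [1.1, -0.1, -0.4]
grip_width: 0.0655
grip_force: 15.0
```

```bash
python3 -c "
from h import *
status_();c=cam('wrist');cv2.imwrite('pics/w10.png',c['pixels']);go([.496,-.2907,.0375],-105)"
```

```text
{'time': 31.5, 'position': [0.4954, -0.2914, 0.1642], 'ft_force': [1.1235, -0.1222, -0.3531], 'grip_width': 0.0655, 'grip_force': 14.9997, 'q': [-0.7262, 0.5346, 1.6179, 0.0005, 0.9898, 1.1078]}
to [ 0.496  -0.2907  0.0375] dpos [0.0009, 0.0006, 0.1267] dyaw_tool -0.04 now -105.0 [ 0.4953 -0.2901  0.1642] q [-0.72  0.53  1.62  0.    0.99  1.11] t 31.55
```

arm_command(delta_rot=[[0,0,0],[0,0,0],[0,0,0],[0,0,0],[0,0,0],[0,0,0],[0,0,0],[0,0,0],[0,0,0]], delta_pos=[[0.001,0,0.025],[0.001,0,0.055],[0.001,0,0.085],[0.001,0,0.105],[0.001,0,0.115],[0.001,0,0.121],[0.001,0,0.124],[0.001,0,0.124],[0.001,0,0.124]], gripper=[1,1,1,1,1,1,1,1,1])

```text
time: 32.3
position: [0.4975, -0.2916, 0.0416]
tool_rot: [0.991, -0.13, 0.001, 0.001]
ft_force: [-0.1, -0.1, -0.3]
grip_width: 0.0656
grip_force: 15.0
```

arm_command(delta_rot=[[0,0,0],[0,0,0],[0,0,0],[0,0,0],[0,0,0]], delta_pos=[[0,0,0.002],[0,0,0.004],[0,0,0.005],[0,0,0.005],[0,0,0.005]], gripper=[1,1,1,1,1])

```text
time: 32.72
position: [0.4973, -0.2919, 0.0373]
tool_rot: [0.991, -0.131, 0.001, 0.001]
ft_force: [-1.0, 0.3, 6.9]
grip_width: 0.0656
grip_force: 15.0
```

arm_command(delta_rot=[[0,0,0],[0,0,0],[0,0,0],[0,0,0],[0,0,0],[0,0,0],[0,0,0],[0,0,0],[0,0,0],[0,0,0],[0,0,0],[0,0,0]], delta_pos=[[0,0,0],[0,0,0],[0,0,0],[0,0,0],[0,0,-0.02],[0,0,-0.05],[0,0,-0.08],[0,0,-0.11],[0,0,-0.14],[0,0,-0.155],[0,0,-0.155],[0,0,-0.155]], gripper=[-1,-1,-1,-1,-1,-1,-1,-1,-1,-1,-1,-1])

```text
time: 33.72
position: [0.4968, -0.2915, 0.1911]
tool_rot: [0.991, -0.131, 0.001, 0.0]
ft_force: [-0.0, -0.3, -0.6]
grip_width: 0.0869
grip_force: 0.0
```

```bash
python3 -c "
from h import *
status_();c=cam('wrist');find(c,'red',.03,.02);go([.496,-.2907,.038],-105)"
```

```text
{'time': 33.7167, 'position': [0.4968, -0.2915, 0.1911], 'ft_force': [-0.0263, -0.2603, -0.6076], 'grip_width': 0.0869, 'grip_force': 0.0, 'q': [-0.7245, 0.4996, 1.5918, -0.0, 1.0486, 1.1084]}
red px [276. 191.] area 3464.0 model 3798 pos [ 0.4966 -0.2913]
to [ 0.496  -0.2907  0.038 ] dpos [0.0001, -0.0, 0.1518] dyaw_tool -0.02 now -105.0 [ 0.4961 -0.2909  0.1898] q [-0.72  0.5   1.59 -0.    1.05  1.11] t 33.77
```

arm_command(delta_rot=[[0,0,0],[0,0,0],[0,0,0],[0,0,0],[0,0,0],[0,0,0],[0,0,0],[0,0,0],[0,0,0],[0,0,0],[0,0,0],[0,0,0]], delta_pos=[[0,0,0],[0,0,0],[0,0,0],[0,0,0],[0,0,0.02],[0,0,0.05],[0,0,0.08],[0,0,0.11],[0,0,0.135],[0,0,0.147],[0,0,0.153],[0,0,0.153]], gripper=[-1,-1,-1,-1,-1,-1,-1,-1,-1,-1,-1,-1])

```text
time: 34.77
position: [0.4962, -0.291, 0.0364]
tool_rot: [0.991, -0.131, -0.001, -0.001]
ft_force: [-0.1, 0.3, 1.0]
grip_width: 0.0873
grip_force: 0.0
```

arm_command(delta_rot=[[0,0,0],[0,0,0],[0,0,0],[0,0,0],[0,0,0],[0,0,0],[0,0,0],[0,0,0],[0,0,0],[0,0,0],[0,0,0],[0,0,0]], delta_pos=[[0,0,0],[0,0,0],[0,0,0],[0,0,0],[0,0,0],[0,0,0],[0,0,0],[0,0,-0.02],[0,0,-0.05],[0,0,-0.08],[0,0,-0.11],[0,0,-0.11]], gripper=[-1,1,1,1,1,1,1,1,1,1,1,1])

```text
time: 35.77
position: [0.4997, -0.2937, 0.153]
tool_rot: [0.991, -0.131, 0.005, 0.003]
ft_force: [1.3, -0.7, -0.8]
grip_width: 0.0654
grip_force: 15.0
```

arm_command(delta_rot=[[0,0,0],[0,0,0],[0,0,0],[0,0,0],[0,0,0],[0,0,0],[0,0,0],[0,0,0],[0,0,0],[0,0,0],[0,0,0],[0,0,0]], delta_pos=[[-0.009,-0.02,0],[-0.022,-0.05,0],[-0.038,-0.085,0],[-0.054,-0.12,0],[-0.07,-0.155,0],[-0.085,-0.188,0],[-0.096,-0.211,0],[-0.096,-0.211,0],[-0.096,-0.211,0],[-0.096,-0.211,0],[-0.096,-0.211,0.01],[-0.096,-0.211,0.02]], gripper=[1,1,1,1,1,1,1,1,1,1,1,1])

```text
time: 36.77
position: [0.46, -0.0643, 0.1276]
tool_rot: [0.991, -0.131, 0.001, 0.0]
ft_force: [-0.2, -0.5, -0.4]
grip_width: 0.0657
grip_force: 15.0
```

```bash
python3 -c "
from h import *
status_();c=cam('wrist');status_();cv2.imwrite('pics/w11.png',c['pixels']);go([.4583,-.0617,.075],-105)"
```

```text
{'time': 36.7667, 'position': [0.46, -0.0643, 0.1276], 'ft_force': [-0.2087, -0.5034, -0.3528], 'grip_width': 0.0657, 'grip_force': 14.9996, 'q': [-0.3801, 0.4722, 1.9216, -0.0003, 0.7447, 1.4545]}
{'time': 36.8167, 'position': [0.4586, -0.0639, 0.1258], 'ft_force': [-0.5268, 0.2706, -3.5107], 'grip_width': 0.0653, 'grip_force': 14.9994, 'q': [-0.3805, 0.4754, 1.9236, -0.0003, 0.744, 1.4546]}
to [ 0.4583 -0.0617  0.075 ] dpos [-0.0008, -0.0021, 0.0508] dyaw_tool -0.13 now -105.1 [ 0.4586 -0.0639  0.1258] q [-0.38  0.48  1.92 -0.    0.74  1.45] t 36.82
```

View pics/w11.png

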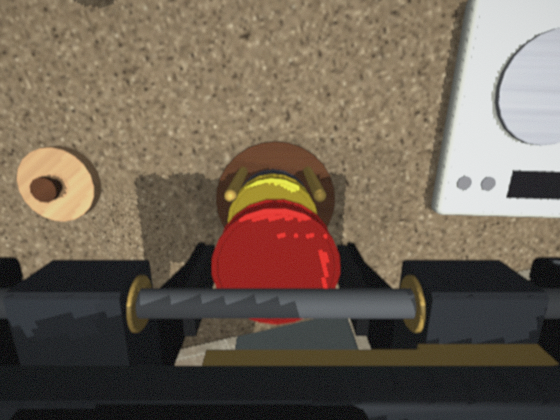

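Red tray (212–341) aligned with tips (230,193),(319,193), yellow below in place. Insert.

arm_command(delta_rot=[[0,0,0],[0,0,0],[0,0,0],[0,0,0],[0,0,0],[0,0,0],[0,0,0],[0,0,0],[0,0,0],[0,0,0]], delta_pos=[[-0.001,-0.001,0.005],[-0.001,-0.001,0.01],[-0.001,-0.001,0.018],[-0.001,-0.001,0.026],[-0.001,-0.001,0.034],[-0.001,-0.001,0.042],[-0.001,-0.001,0.048],[-0.001,-0.001,0.05],[-0.001,-0.001,0.05],[-0.001,-0.001,0.05]], gripper=[1,1,1,1,1,1,1,1,1,1])

```text
time: 37.65
position: [0.458, -0.0614, 0.0774]
tool_rot: [0.991, -0.131, -0.0, -0.0]
ft_force: [0.6, -1.6, -1.2]
grip_width: 0.0656
grip_force: 15.0
```

arm_command(delta_rot=[[0,0,0],[0,0,0],[0,0,0],[0,0,0],[0,0,0]], delta_pos=[[0,0,0.003],[0,0,0.005],[0,0,0.006],[0,0,0.006],[0,0,0.006]], gripper=[1,1,1,1,1])

```text
time: 38.07
position: [0.4582, -0.0615, 0.0724]
tool_rot: [0.991, -0.131, 0.001, 0.0]
ft_force: [-1.0, 0.5, 5.5]
grip_width: 0.0654
grip_force: 15.0
```

arm_command(delta_rot=[[0,0,0],[0,0,0],[0,0,0],[0,0,0],[0,0,0],[0,0,0],[0,0,0],[0,0,0],[0,0,0],[0,0,0],[0,0,0],[0,0,0]], delta_pos=[[0,0,0],[0,0,0],[0,0,0],[0,0,0],[0,0,-0.01],[0,0,-0.03],[0,0,-0.06],[0,0,-0.09],[0,0,-0.115],[0,0,-0.128],[0,0,-0.128],[0,0,-0.128]], gripper=[-1,-1,-1,-1,-1,-1,-1,-1,-1,-1,-1,-1])

```text
time: 39.07
position: [0.458, -0.0615, 0.1998]
tool_rot: [0.991, -0.131, 0.001, 0.0]
ft_force: [-0.4, 0.0, -0.3]
grip_width: 0.0872
grip_force: 0.0
```

```bash
python3 -c "
from h import *
c=cam('wrist');find(c,'red',.064,.02);find(c,'lid',0,.014)
go([.5243,.1155,.2],-105)"
```

```text
red px [275. 199.] area 4180.0 model 4441 pos [ 0.4573 -0.0608]
lid px [100. 166.] area 2927.5 model 3302 pos [0.5233 0.1188]
to [0.5243 0.1155 0.2   ] dpos [0.019, -0.188, -0.0011] dyaw_tool -0.01 now -105.0 [ 0.4573 -0.0612  0.1989] q [-0.38  0.35  1.86 -0.    0.94  1.46] t 39.12
```

arm_command(delta_rot=[[0,0,0],[0,0,0],[0,0,0],[0,0,0],[0,0,0],[0,0,0],[0,0,0],[0,0,0],[0,0,0]], delta_pos=[[0.019,-0.188,0],[0.019,-0.188,0],[0.019,-0.188,0],[0.019,-0.188,0],[0.019,-0.188,0],[0.019,-0.188,0],[0.019,-0.188,0],[0.019,-0.188,0],[0.019,-0.188,0]], gripper=[-1,-1,-1,-1,-1,-1,-1,-1,-1])

```text
time: 39.87
position: [0.5239, 0.1141, 0.1985]
tool_rot: [0.991, -0.131, -0.001, 0.0]
ft_force: [1.0, -0.2, -0.4]
grip_width: 0.0868
grip_force: 0.0
```

```bash
python3 -c "
from h import *
c=cam('wrist');find(c,'lid',0,.014);cv2.imwrite('pics/w12.png',c['pixels'])
go([.5243,.1155,.004],-105)"
```

```text
lid px [274. 162.] area 613.5 model 3058 pos [0.544  0.1105]
to [0.5243 0.1155 0.004 ] dpos [0.0001, -0.0017, 0.1949] dyaw_tool -0.12 now -105.1 [0.5241 0.114  0.1989] q [ 0.01  0.44  1.68 -0.    1.02  1.84] t 39.92
```

View pics/w12.png

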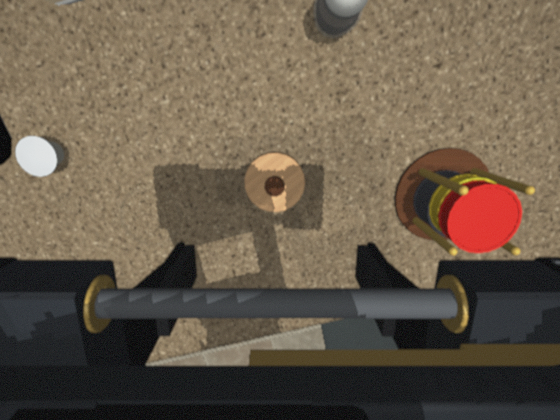

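Lid centre (274.5,182), knob (274,185); red stack stands in rack at right.

arm_command(delta_rot=[[0,0,0],[0,0,0],[0,0,0],[0,0,0],[0,0,0],[0,0,0],[0,0,0],[0,0,0],[0,0,0],[0,0,0],[0,0,0],[0,0,0]], delta_pos=[[0,-0.002,0.03],[0,-0.002,0.065],[0,-0.002,0.1],[0,-0.002,0.13],[0,-0.002,0.155],[0,-0.002,0.175],[0,-0.002,0.186],[0,-0.002,0.192],[0,-0.002,0.195],[0,-0.002,0.196],[0,-0.002,0.196],[0,-0.002,0.196]], gripper=[-1,-1,-1,-1,-1,-1,-1,-1,-1,-1,1,1], grip_force=12)

```text
time: 40.92
position: [0.5264, 0.1172, 0.0047]
tool_rot: [0.991, -0.131, 0.001, -0.0]
ft_force: [-0.3, -0.2, 0.3]
grip_width: 0.0798
grip_force: 0.0
```

arm_command(delta_rot=[[0,0,0],[0,0,0],[0,0,0],[0,0,0],[0,0,0]], delta_pos=[[0,0,0],[0,0,0],[0,0,0],[0,0,0],[0,0,0]], gripper=[1,1,1,1,1])

```text
time: 41.33
position: [0.5258, 0.1171, 0.0043]
tool_rot: [0.991, -0.13, 0.001, 0.0]
ft_force: [-0.3, -0.7, 5.2]
grip_width: 0.0656
grip_force: 12.0
```

```bash
python3 -c "
from h import *
go([.496,-.291,.165],-105)"
```

```text
to [ 0.496 -0.291  0.165] dpos [0.0769, 0.4019, -0.1607] dyaw_tool 0.01 now -105.0 [0.5258 0.1171 0.0043] q [ 0.01  0.76  1.8  -0.    0.58  1.84] t 41.33
```

arm_command(delta_rot=[[0,0,0],[0,0,0],[0,0,0],[0,0,0],[0,0,0],[0,0,0],[0,0,0],[0,0,0],[0,0,0],[0,0,0],[0,0,0],[0,0,0]], delta_pos=[[0,0,-0.015],[0,0,-0.045],[0,0,-0.08],[0,0,-0.115],[0,0,-0.145],[0.004,0.02,-0.161],[0.009,0.046,-0.161],[0.015,0.077,-0.161],[0.021,0.111,-0.161],[0.028,0.145,-0.161],[0.034,0.179,-0.161],[0.041,0.213,-0.161]], gripper=[1,1,1,1,1,1,1,1,1,1,1,1])

```text
time: 42.33
position: [0.509, -0.1002, 0.1643]
tool_rot: [0.991, -0.131, -0.0, -0.0]
ft_force: [0.3, -0.3, -0.2]
grip_width: 0.0657
grip_force: 12.0
```

arm_command(delta_rot=[[0,0,0],[0,0,0],[0,0,0],[0,0,0],[0,0,0],[0,0,0],[0,0,0],[0,0,0],[0,0,0],[0,0,0]], delta_pos=[[0.007,0.034,0],[0.013,0.068,0],[0.019,0.102,0],[0.026,0.134,0],[0.031,0.16,0],[0.034,0.178,0],[0.036,0.186,0],[0.037,0.189,0],[0.037,0.189,0],[0.037,0.189,0]], gripper=[1,1,1,1,1,1,1,1,1,1])

```text
time: 43.17
position: [0.4964, -0.2898, 0.1642]
tool_rot: [0.991, -0.13, -0.001, -0.001]
ft_force: [0.3, 0.3, -1.8]
grip_width: 0.0654
grip_force: 12.0
```

```bash
python3 -c "
from h import *
status_();c=cam('wrist');cv2.imwrite('pics/w13.png',c['pixels']);go([.497,-.291,.0345],-105)"
```

```text
{'time': 43.1667, 'position': [0.4964, -0.2898, 0.1642], 'ft_force': [0.2651, 0.294, -1.8408], 'grip_width': 0.0654, 'grip_force': 11.9998, 'q': [-0.723, 0.5349, 1.617, 0.0007, 0.9914, 1.1088]}
to [ 0.497  -0.291   0.0345] dpos [0.001, 0.0014, 0.1298] dyaw_tool 0.06 now -104.9 [ 0.4965 -0.2895  0.1643] q [-0.72  0.53  1.62  0.    0.99  1.11] t 43.22
```

arm_command(delta_rot=[[0,0,0],[0,0,0],[0,0,0],[0,0,0],[0,0,0],[0,0,0],[0,0,0],[0,0,0],[0,0,0]], delta_pos=[[0,0,0.025],[0,0,0.055],[0,0,0.085],[0,0,0.105],[0,0,0.117],[0,0,0.124],[0,0,0.127],[0,0,0.127],[0,0,0.127]], gripper=[1,1,1,1,1,1,1,1,1])

```text
time: 43.97
position: [0.4975, -0.2917, 0.0386]
tool_rot: [0.991, -0.13, 0.001, 0.001]
ft_force: [-0.6, 0.3, -1.7]
grip_width: 0.0656
grip_force: 12.0
```

arm_command(delta_rot=[[0,0,0],[0,0,0],[0,0,0],[0,0,0],[0,0,0]], delta_pos=[[0,0,0.002],[0,0,0.004],[0,0,0.005],[0,0,0.005],[0,0,0.005]], gripper=[1,1,1,1,1])

```text
time: 44.38
position: [0.4973, -0.2919, 0.0343]
tool_rot: [0.991, -0.131, 0.001, 0.001]
ft_force: [-0.4, 0.9, 6.1]
grip_width: 0.0655
grip_force: 12.0
```

arm_command(delta_rot=[[0,0,0],[0,0,0],[0,0,0],[0,0,0],[0,0,0],[0,0,0],[0,0,0],[0,0,0],[0,0,0],[0,0,0],[0,0,0],[0,0,0]], delta_pos=[[0,0,0],[0,0,0],[0,0,0],[0,0,0],[0,0,-0.02],[0,0,-0.05],[0,0,-0.08],[0,0,-0.11],[0,0,-0.14],[0,0,-0.155],[0,0,-0.155],[0,0,-0.155]], gripper=[-1,-1,-1,-1,-1,-1,-1,-1,-1,-1,-1,-1])

```text
time: 45.38
position: [0.4968, -0.2915, 0.1881]
tool_rot: [0.991, -0.131, 0.001, 0.0]
ft_force: [-0.0, 0.2, -0.7]
grip_width: 0.087
grip_force: 0.0
```

```bash
python3 -c "
from h import *
status_();c=cam('wrist');cv2.imwrite('pics/w14.png',c['pixels']);find(c,'lid',.03,.014)
h=cv2.cvtColor(c['pixels'],40);m=((h[...,0]>5)&(h[...,0]<25)&(h[...,1]>90)).astype(np.uint8)*255;m[:120]=0;m[255:]=0;m[:,:215]=0;m[:,340:]=0
m=cv2.morphologyEx(m,2,np.ones((3,3)));k=cv2.convexHull(max(cv2.findContours(m,0,2)[0],key=cv2.contourArea));e=cv2.fitEllipse(k);print(e,ray(c,*e[0],.04));go([.496,-.291,.04])"
```

```text
{'time': 45.3833, 'position': [0.4968, -0.2915, 0.1881], 'ft_force': [-0.0083, 0.2388, -0.7221], 'grip_width': 0.087, 'grip_force': 0.0, 'q': [-0.7244, 0.5034, 1.5947, -0.0, 1.0418, 1.1084]}
lid px [274. 169.] area 571.0 model 3848 pos [ 0.5177 -0.2952]
((275.6334228515625, 191.87745666503906), (64.65727233886719, 65.36266326904297), 113.14412689208984) [ 0.49639809 -0.29122608  0.04      ]
to [ 0.496 -0.291  0.04 ] dpos [0.0001, 0.0002, 0.1468] dyaw_tool 0 now -105.0 [ 0.4961 -0.2909  0.1868] q [-0.72  0.5   1.6  -0.    1.04  1.11] t 45.43
```

arm_command(delta_rot=[[0,0,0],[0,0,0],[0,0,0],[0,0,0],[0,0,0],[0,0,0],[0,0,0],[0,0,0],[0,0,0],[0,0,0],[0,0,0],[0,0,0]], delta_pos=[[0,0,0],[0,0,0],[0,0,0],[0,0,0],[0,0,0.02],[0,0,0.05],[0,0,0.08],[0,0,0.11],[0,0,0.135],[0,0,0.147],[0,0,0.153],[0,0,0.153]], gripper=[-1,-1,-1,-1,-1,-1,-1,-1,-1,-1,-1,-1])

```text
time: 46.43
position: [0.4962, -0.291, 0.0334]
tool_rot: [0.991, -0.131, -0.001, -0.001]
ft_force: [0.2, -0.4, 0.4]
grip_width: 0.0872
grip_force: 0.0
```

arm_command(delta_rot=[[0,0,0],[0,0,0],[0,0,0],[0,0,0],[0,0,0],[0,0,0],[0,0,0],[0,0,0],[0,0,0],[0,0,0],[0,0,0],[0,0,0]], delta_pos=[[0,0,0],[0,0,0],[0,0,0],[0,0,0],[0,0,0],[0,0,0],[0,0,0],[0,0,-0.02],[0,0,-0.05],[0,0,-0.08],[0,0,-0.11],[0,0,-0.11]], gripper=[-1,1,1,1,1,1,1,1,1,1,1,1])

```text
time: 47.43
position: [0.4996, -0.2937, 0.15]
tool_rot: [0.991, -0.131, 0.005, 0.003]
ft_force: [1.2, -0.5, -0.7]
grip_width: 0.0651
grip_force: 12.0
```

arm_command(delta_rot=[[0,0,0],[0,0,0],[0,0,0],[0,0,0],[0,0,0],[0,0,0],[0,0,0],[0,0,0],[0,0,0],[0,0,0],[0,0,0],[0,0,0]], delta_pos=[[-0.009,-0.02,0],[-0.022,-0.05,0],[-0.038,-0.085,0],[-0.054,-0.12,0],[-0.07,-0.155,0],[-0.085,-0.188,0],[-0.097,-0.211,0],[-0.097,-0.212,0],[-0.097,-0.212,0],[-0.097,-0.212,0],[-0.097,-0.212,0.01],[-0.097,-0.212,0.02]], gripper=[1,1,1,1,1,1,1,1,1,1,1,1])

```text
time: 48.43
position: [0.4594, -0.0632, 0.1246]
tool_rot: [0.991, -0.131, 0.001, 0.0]
ft_force: [-0.2, 1.3, -1.2]
grip_width: 0.0657
grip_force: 12.0
```

```bash
python3 -c "
from h import *
status_();c=cam('wrist');status_();cv2.imwrite('pics/w15.png',c['pixels']);go([.4583,-.0617,.095],-105)"
```

```text
{'time': 48.4333, 'position': [0.4594, -0.0632, 0.1246], 'ft_force': [-0.2299, 1.3078, -1.1576], 'grip_width': 0.0657, 'grip_force': 11.9996, 'q': [-0.3782, 0.4771, 1.9261, -0.0003, 0.7353, 1.4565]}
{'time': 48.4833, 'position': [0.458, -0.0628, 0.1228], 'ft_force': [-0.2198, -0.4008, -1.8624], 'grip_width': 0.0652, 'grip_force': 11.9995, 'q': [-0.3786, 0.4803, 1.9279, -0.0003, 0.7345, 1.4565]}
to [ 0.4583 -0.0617  0.095 ] dpos [0.0001, -0.0011, 0.0278] dyaw_tool -0.13 now -105.1 [ 0.458  -0.0628  0.1228] q [-0.38  0.48  1.93 -0.    0.73  1.46] t 48.48
```

arm_command(delta_rot=[[0,0,0],[0,0,0],[0,0,0],[0,0,0],[0,0,0],[0,0,0],[0,0,0],[0,0,0]], delta_pos=[[0,-0.001,0.005],[0,-0.001,0.01],[0,-0.001,0.016],[0,-0.001,0.022],[0,-0.001,0.027],[0,-0.001,0.03],[0,-0.001,0.03],[0,-0.001,0.03]], gripper=[1,1,1,1,1,1,1,1])

```text
time: 49.15
position: [0.4582, -0.0605, 0.0944]
tool_rot: [0.991, -0.131, -0.0, -0.0]
ft_force: [-0.0, 0.4, -0.9]
grip_width: 0.0655
grip_force: 12.0
```

arm_command(delta_rot=[[0,0,0],[0,0,0],[0,0,0],[0,0,0],[0,0,0]], delta_pos=[[0,0,0.002],[0,0,0.004],[0,0,0.005],[0,0,0.005],[0,0,0.005]], gripper=[1,1,1,1,1])

```text
time: 49.57
position: [0.4583, -0.0605, 0.0896]
tool_rot: [0.991, -0.131, 0.0, 0.0]
ft_force: [0.5, 0.3, -1.5]
grip_width: 0.0655
grip_force: 12.0
```

arm_command(delta_rot=[[0,0,0],[0,0,0],[0,0,0],[0,0,0]], delta_pos=[[0,0.001,0.001],[0,0.001,0.0015],[0,0.001,0.0015],[0,0.001,0.0015]], gripper=[1,1,1,1])

```text
time: 49.9
position: [0.4583, -0.0608, 0.0892]
tool_rot: [0.991, -0.131, 0.001, -0.0]
ft_force: [-0.4, 4.5, 10.5]
grip_width: 0.0655
grip_force: 12.0
```

Seated. Release, rise and check.

arm_command(delta_rot=[[0,0,0],[0,0,0],[0,0,0],[0,0,0],[0,0,0],[0,0,0],[0,0,0],[0,0,0],[0,0,0],[0,0,0],[0,0,0],[0,0,0]], delta_pos=[[0,0,0],[0,0,0],[0,0,0],[0,0,0],[0,0,-0.01],[0,0,-0.03],[0,0,-0.06],[0,0,-0.085],[0,0,-0.105],[0,0,-0.11],[0,0,-0.11],[0,0,-0.11]], gripper=[-1,-1,-1,-1,-1,-1,-1,-1,-1,-1,-1,-1])

```text
time: 50.9
position: [0.4573, -0.0613, 0.1974]
tool_rot: [0.991, -0.131, -0.001, -0.0]
ft_force: [0.0, 0.4, -0.9]
grip_width: 0.0869
grip_force: 0.0
```

```bash
python3 -c "
from h import *
status_();c=cam('wrist');s=cam('side');a=cv2.resize(s['pixels'][150:270,250:390],(490,420),interpolation=3);cv2.imwrite('pics/fin.png',np.hstack([cv2.resize(c['pixels'],(310,420))*1,a]))"
```

```text
{'time': 50.9, 'position': [0.4573, -0.0613, 0.1974], 'ft_force': [0.0135, 0.3943, -0.8919], 'grip_width': 0.0869, 'grip_force': 0.0, 'q': [-0.3761, 0.3478, 1.8576, 0.0, 0.9373, 1.4569]}
```

View pics/fin.png

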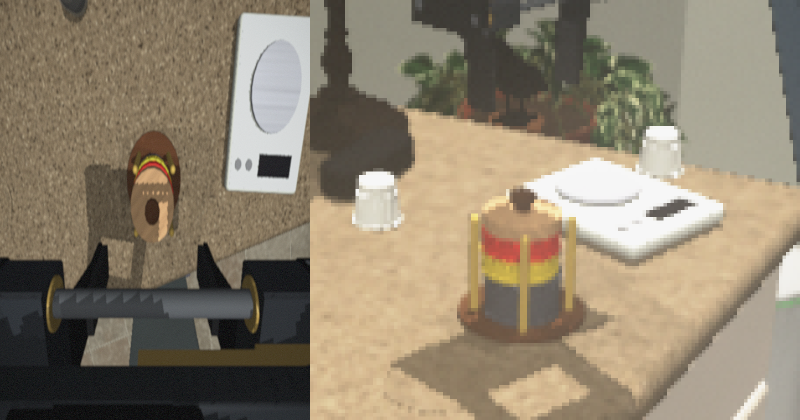

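The stack (base, yellow, red, lid) stands level in the rack around (523,255), and the pan is empty. Handing in.

```bash
python3 -c "
from rig import robot
print(robot.hand_in())"
```

```text
the job is handed in; nothing more can be done
None
```

I weighed and stacked the base tin, yellow tray, red tray and lid level in the rack (no blue tray was visible), left the scale empty, and handed the job in at about 51 s; no verdict came back.

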